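# Make the sensor test fixture ready: chuck the probe, load the modules, latch the contacts

### The arm

A 6-joint arm with a two-finger parallel gripper is mounted at the origin on the work surface. World frame = base frame: x ahead of the robot, y to its left, z up, the work surface at z = 0. Lengths are in m, angles in rad, forces in N, time in s.
With the tool pointing down it reaches from about 0.3 to 0.875 m from the base axis. Payload 6.4 kg.
Tool frame: the origin (TCP) lies at the very end of the fingers, on their centre line; the grasp point (between the pads) lies 19 mm behind it; z points along the fingers, y is the line along which they close (so a half turn about z gives the same grasp; the last joint's range is limited). The gripper opens to 85 mm and grips with 20 to 120 N. Pads are 22 mm wide; open, the fingers measure 114 mm over their backs; the gripper's body (76 mm by 85 mm) begins 54 mm behind the grasp point. The pads swing forward as they close: fully open they stand 13 mm farther back than shut.
Start: joints at [1.042, 0.181, 1.607, -0, 1.354, -0.206], TCP at [0.182, 0.545, 0.203] pointing down, gripper open.
Joint ranges: [-2.99, 2.99], [-0.89, 2.07], [0.3, 2.58], [-1.14, 4.28], [0, 2.63], [-3.12, 3.12]. Speed limits (rad/s): [2.57, 2.57, 3.01, 3.14, 3.14, 3.14].

### API

Orientations are given as a rotation vector (axis times angle).
In Python, from plant import telemetry, cams, robot gives the robot as it stands.
- The arm moves only by the shell command python3 -m inch 'ROWS' [OPENING] [FORCE]. ROWS is JSON, a list of rows, each a list of 6 numbers: the shift along the world's x, y, z each as a share of 0.15 m, from -1 to 1, then the turn, a rotation vector about the world's x, y, z each as a share of 90 degrees, from -1 to 1. In form: [[tx, ty, tz, wx, wy, wz], ...]. A call has 1 to 12 rows; each row shifts and turns the commanded pose from where the row before left it; what a row does not reach is not made up. A row lasts 1/8 s, in which the tool goes at most 62.5 mm and 10.7 degrees, less where a joint would pass 70% of its speed; a pose out of reach is approached as far as the arm can. A call with a number of a shift or a turn outside -1 to 1 is refused whole. A call with a gripper value outside its range is refused whole. OPENING is the opening, from 0 (shut) to 1 (fully open), set as the call begins (- or left out, the last holds). The fingers move at their own pace and stop on an object; FORCE is the grip in N (left out, the last holds). Time passes only in rows, so rows that do not move let the fingers close. It gives the time, the measured TCP pose, the force, the opening and the grip force at its end, in the units of the state.
- telemetry.get_state(): the state, without advancing time (a new reading comes with each control period).
- cams.grab_frame(name): name is "scene" or "top"; returns (picture, depth): 420x560x3 uint8, red, green, blue; 420x560 float32, m along the optical axis (not along the pixel's ray), 0 where there is no reading.
- cams.get_calibration(name): a dict with "vertical_fov" (degrees; the focal length in pixels is half the picture's height over the tangent of half this angle, whatever the lens; pixels are square), "cx", "cy" (the principal point, pixels), "world_to_cam" (4x4, takes a point from world to camera coordinates). Camera axes: x right, y down, z forward; pixel columns grow to the right and rows downward; lengths in m; the calibration is good to about 2 mm. A picture is of the moment at which its call begins. get_calibration takes no time and is no camera call.
- robot.job_done(): hands the job in; it is judged then, once.
The state is a dict: "clock": time; "joints": joint angles; "qvel": joint speeds; "joint_efforts": joint torques, N m; "ee_pos": TCP position; "orientation": TCP orientation; "force": force on the tool from outside, world axes, zero at the start; "ft_torque": the same for the moment, N m; "grip_width": finger opening in m; "grasp_force": force on a finger pad.
Only numpy, scipy, OpenCV 4.12 (cv2) and the standard library are available. Lean on these libraries where they do the work, as an engineer would, in place of code of your own. Each camera call takes 0.05 s, during which the arm holds its last target. There are 200 camera calls.

### The job

Get the test station ready to run. Put the slim contact probe from the stand upright into the open chuck, foot on the chuck's floor, and turn the chuck's sleeve clockwise (seen from above) until the jaws are tight on it; also lay every sensor module fully down, upright, in a pocket of its own in the fixture's nest. Only when all that is done, press the fixture's sprung contact lever all the way down until it snaps and stays down; leave the thick probe in the stand and the other things on the bench where they are.

Things in the scene. Friction and masses are not known exactly. Their poses are not given: they have to be found in the camera images.
- slim_probe: slim steel contact probe: upright cylinder 14 mm in diameter and 56 mm high with a small brass tip above it (64 mm in all, the tip is thinner); 70 g; origin at the centre of its foot, z up along the probe. It starts upright in the small hole of the stand, 20 mm deep in it (foot 10 mm above the bench)
- thick_probe: thick probe of the same height, 26 mm in diameter, too big for the chuck; starts in the other hole of the stand, 60 mm from the slim one; stays there
- stand: fixed aluminium block 115 (x) by 45 (y) by 30 mm high; origin at the centre of its underside; hole for the slim probe at x = -30 mm, for the thick one at x = +30 mm, both y = 0, 20 mm deep, 3 mm wider than the probes
- chuck: fixed upright three-jaw chuck on a 90 mm square foot 10 mm high; origin at the centre of its underside, z up = the chuck's axis. The probe stands inside on a floor 30 mm above the origin; the jaws reach from 44 to 68 mm above the origin, and the opening between them is 22 mm across when the sleeve reads 0
- sleeve_grip (a point): point on the chuck's axis at the height at which to grip the sleeve, 55 mm above the bench. The sleeve is a knurled steel ring 50 mm in outer diameter, from 28 to 62 mm above the bench, to be gripped across from above at any yaw
- sleeve (a joint): turn of the chuck's sleeve in rad: starts between 0 and 0.3; grows as the sleeve is turned clockwise seen from above; every rad closes each jaw 1.3 mm. The jaws meet a 14 mm probe near 3.1 and the sleeve stops at 3.7; it is tight from about 3.4. It stays where it is left (friction 0.2 N m), so it can be turned in several grasps
- jaw1: one of the chuck's three coupled jaws (origin on the chuck's axis at its foot when open; moves inwards)
- jaw2: second jaw, as jaw1
- jaw3: third jaw, as jaw1
- module1: aluminium-cased sensor module with a low black connector on top, a block 28 (own x) by 36 (own y) by 26 mm high, connector 4 mm more; 60 g; origin at the centre of its underside, z up; the same after a half turn. Three to five modules are present in a run (None = absent)
- module2: aluminium-cased sensor module with a low black connector on top, a block 28 (own x) by 36 (own y) by 26 mm high, connector 4 mm more; 60 g; origin at the centre of its underside, z up; the same after a half turn. Three to five modules are present in a run (None = absent)
- module3: aluminium-cased sensor module with a low black connector on top, a block 28 (own x) by 36 (own y) by 26 mm high, connector 4 mm more; 60 g; origin at the centre of its underside, z up; the same after a half turn. Three to five modules are present in a run (None = absent)
- module4: aluminium-cased sensor module with a low black connector on top, a block 28 (own x) by 36 (own y) by 26 mm high, connector 4 mm more; 60 g; origin at the centre of its underside, z up; the same after a half turn. Three to five modules are present in a run (None = absent)
- module5: aluminium-cased sensor module with a low black connector on top, a block 28 (own x) by 36 (own y) by 26 mm high, connector 4 mm more; 60 g; origin at the centre of its underside, z up; the same after a half turn. Three to five modules are present in a run (None = absent)
- fixture: fixed test fixture: steel base plate 8 mm thick, from -65 to +85 mm in x and -190 to +180 mm in y; origin on the bench. On it a black nest strip with five pockets in a row along y; at its +y end the contact lever
- pocket1 (a point): centre of the floor of the first pocket, 20 mm above the bench, at fixture x = 0, y = -150 mm; the others at y = -100, -50, 0 and +50 mm. Each opening is 34 mm (x) by 42 mm (y), rims 28 mm above the bench: a module lies in it with its own y along the fixture's y (either way round)
- lever_hinge (a point): the hinge axis of the contact lever, 50 mm above the bench; the axis is along the fixture's y
- lever (a joint): contact lever, rad: 0 = raised (arm 0.7 rad above level, spring pushes it back up), 0.7 = fully down, level, against its stop. Pressing takes up to about 9 N at the paddle; past about 0.52 it snaps over centre and stays down by itself
- paddle (a point): centre of the upper face of the lever's black paddle (45 mm along the arm by 32 mm across, 12 mm thick), 125 mm from the hinge; raised it is about 135 mm above the bench, down 56 mm; the arm points from the hinge to the fixture's -x
- wrench: small wrench lying on the bench, 120 mm, origin on its underside; leave alone
- tape: roll of tape, 76 mm across, 20 mm high, origin at the centre of its underside; leave alone
- spray: white bottle 110 mm high, 44 mm across, origin at the centre of its underside; leave alone
- driver: screwdriver with a red handle lying on the bench, 170 mm long; leave alone
- weight: brass disc 36 mm across, 20 mm high, origin at the centre of its underside; leave alone
Things that resemble listed ones, but are neither listed nor needed, are in the scene too. What is shaped like the module4 but purple is not meant. Leave any red look-alike of the module3 alone.

How it is judged:
On the way, in this order (a step that is already met when the one before it is completed fails the run):
1. with the lever still up: the slim probe stands in the chuck with all three jaws tight on it, and every module lies home in the nest (horizontal distance between slim_probe and chuck below 0.003 m and z of slim_probe in the frame of chuck between 0.027 and 0.033 m and angle between slim_probe's own z axis and vertical below 0.07 rad and contact force between slim_probe and jaw1 above 1 N and contact force between slim_probe and jaw2 above 1 N and contact force between slim_probe and jaw3 above 1 N and value of joint sleeve above 3.3 rad and z of module1 in the frame of fixture between 0.017 and 0.0225 m and x of module1 in the frame of fixture between -0.008 and 0.008 m and y of module1 in the frame of fixture between -0.16 and 0.06 m and angle between each of module1, module2, module3, module4, module5's own z axis and vertical below 0.1 rad and linear speed of each of module1, module2, module3, module4, module5 below 0.02 m/s and z of module2 in the frame of fixture between 0.017 and 0.0225 m and x of module2 in the frame of fixture between -0.008 and 0.008 m and y of module2 in the frame of fixture between -0.16 and 0.06 m and z of module3 in the frame of fixture between 0.017 and 0.0225 m and x of module3 in the frame of fixture between -0.008 and 0.008 m and y of module3 in the frame of fixture between -0.16 and 0.06 m and z of module4 in the frame of fixture between 0.017 and 0.0225 m and x of module4 in the frame of fixture between -0.008 and 0.008 m and y of module4 in the frame of fixture between -0.16 and 0.06 m and z of module5 in the frame of fixture between 0.017 and 0.0225 m and x of module5 in the frame of fixture between -0.008 and 0.008 m and y of module5 in the frame of fixture between -0.16 and 0.06 m and value of joint lever below 0.2 rad), for 0.2 s.
2. then the contact lever is pressed down until it stays (value of joint lever above 0.64 rad), for 0.3 s.
At the end, for the whole second after the job is handed in: Slim probe upright (4 degrees), within 3 mm of the axis, on the chuck's floor, sleeve past 3.3 rad, each jaw pressing it with over 1 N; every module present level in a nest pocket, underside within 2.5 mm of its floor, at rest; lever stays down by itself, over 0.64 rad (horizontal distance between slim_probe and chuck below 0.003 m and z of slim_probe in the frame of chuck between 0.027 and 0.033 m and angle between slim_probe's own z axis and vertical below 0.07 rad and contact force between slim_probe and jaw1 above 1 N and contact force between slim_probe and jaw2 above 1 N and contact force between slim_probe and jaw3 above 1 N and value of joint sleeve above 3.3 rad and z of module1 in the frame of fixture between 0.017 and 0.0225 m and x of module1 in the frame of fixture between -0.008 and 0.008 m and y of module1 in the frame of fixture between -0.16 and 0.06 m and angle between each of module1, module2, module3, module4, module5's own z axis and vertical below 0.1 rad and linear speed of each of module1, module2, module3, module4, module5 below 0.02 m/s and z of module2 in the frame of fixture between 0.017 and 0.0225 m and x of module2 in the frame of fixture between -0.008 and 0.008 m and y of module2 in the frame of fixture between -0.16 and 0.06 m and z of module3 in the frame of fixture between 0.017 and 0.0225 m and x of module3 in the frame of fixture between -0.008 and 0.008 m and y of module3 in the frame of fixture between -0.16 and 0.06 m and z of module4 in the frame of fixture between 0.017 and 0.0225 m and x of module4 in the frame of fixture between -0.008 and 0.008 m and y of module4 in the frame of fixture between -0.16 and 0.06 m and z of module5 in the frame of fixture between 0.017 and 0.0225 m and x of module5 in the frame of fixture between -0.008 and 0.008 m and y of module5 in the frame of fixture between -0.16 and 0.06 m and value of joint lever above 0.64 rad and velocity of joint lever below 0.05 rad/s); the robot touches nothing.
It fails at once if the thick probe is taken out of the stand (moved more than 20 mm) (distance of thick_probe from where it was at the start of the episode above 0.02 m).
It fails at once if another thing on the bench is moved more than 40 mm (distance of any of wrench, tape, spray, weight, driver from where it was at the start of the episode above 0.04 m).
Of module1, module2, module3, module4, module5 only 3 to 5 are there at a start; the rules pass over those that are not, and their reading is None.
At some moment in a run one of module1, module2, module3, module4, module5 may be knocked a few centimetres aside while the robot is not near it.
It also fails if it takes over 208 s, if anything falls off the work surface, if the arm or the gripper's body presses on something with over 40 N, if the wrist force passes 120 N, or if a joint passes its speed limit or range.

## Working session

There is one attempt and no reset: what is moved stays moved. The work goes in short steps, Python scripts to look and compute and a shell command to move; the robot and the scene stay as the last step left them, time stands still between calls to the robot, and variables do not carry over. Pictures are saved under pics/ and viewed, at most 14 in all, crops included, and the job is handed in when it is done.

```bash
ls; mkdir -p pics; cat > h.py <<'E'
import numpy as np,cv2
from plant import telemetry,cams,robot
def grab(n,tag):
    im,d=cams.grab_frame(n); np.savez(f'pics/{n}_{tag}.npz',im=im,d=d); cv2.imwrite(f'pics/{n}_{tag}.png',im[:,:,::-1]); return im,d
def load(n,tag):
    z=np.load(f'pics/{n}_{tag}.npz'); return z['im'],z['d']
def cloud(n,d):
    c=cams.get_calibration(n); f=d.shape[0]/2/np.tan(np.radians(c['vertical_fov'])/2)
    v,u=np.mgrid[:d.shape[0],:d.shape[1]]
    P=np.stack([(u-c['cx'])/f*d,(v-c['cy'])/f*d,d],-1)
    T=np.linalg.inv(c['world_to_cam']); return P@T[:3,:3].T+T[:3,3]
def proj(n,p):
    c=cams.get_calibration(n); f=210/np.tan(np.radians(c['vertical_fov'])/2)
    q=c['world_to_cam'][:3,:3]@np.array(p)+c['world_to_cam'][:3,3]; return c['cx']+f*q[0]/q[2],c['cy']+f*q[1]/q[2]
E
python3 - <<'E'
from h import *
for n in('scene','top'):
    im,d=grab(n,'0'); c=cams.get_calibration(n); print(n,c)
    T=np.linalg.inv(c['world_to_cam']);print(T[:3,3])
print(telemetry.get_state())
E
```

```text
pics
scene {'vertical_fov': 50.17941644910742, 'cx': 287.39630383516885, 'cy': 211.19841884944088, 'world_to_cam': array([[ 0.77360541,  0.6335808 , -0.01048999, -0.45301763],
       [ 0.40541854, -0.50760524, -0.76024518, -0.0928193 ],
       [-0.48700152,  0.58387694, -0.64955156,  1.36339694],
       [ 0.        ,  0.        ,  0.        ,  1.        ]])}
[ 1.05206394 -0.55614834  0.81027904]
top {'vertical_fov': 55.14384528084763, 'cx': 278.18549189410834, 'cy': 215.4228587968856, 'world_to_cam': array([[-0.01922003, -0.99971079,  0.0144541 ,  0.04437236],
       [-0.99890511,  0.0185838 , -0.04293277,  0.54249952],
       [ 0.04265174, -0.01526344, -0.9989734 ,  1.11583901],
       [ 0.        ,  0.        ,  0.        ,  1.        ]])}
[0.4951659  0.05130937 1.13734313]
{'clock': 0.1, 'joints': array([ 1.04170701e+00,  1.81508009e-01,  1.60792151e+00,  1.09973071e-05,
        1.35381324e+00, -2.06326438e-01]), 'qvel': array([-0.00087625, -0.00168107, -0.00300453,  0.00200244, -0.0020891 ,
        0.00025641]), 'joint_efforts': array([ 3.08846556e-04, -4.45874119e+01, -3.52243209e+01, -3.10907080e-04,
        4.12925161e-03, -1.75902932e-05]), 'ee_pos': array([0.18209059, 0.54482015, 0.20184457]), 'orientation': array([-5.04703520e-01, -3.10017472e+00,  2.41219329e-03]), 'force': array([ 0.1863341 ,  0.08452771, -0.22672818]), 'ft_torque': array([-0.00921373,  0.01132106, -0.01960526]), 'grasp_force': 0.0, 'grip_width': 0.08563983361412418}
```

View pics/top_0.png

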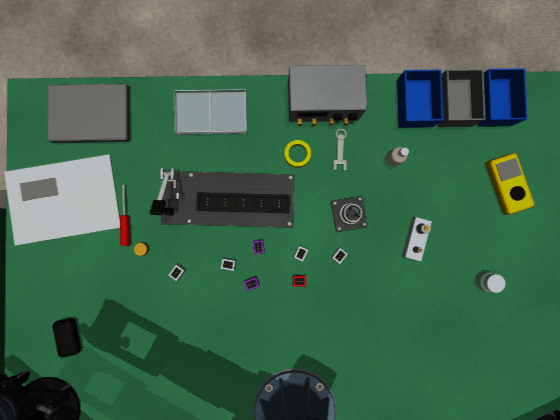

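View pics/scene_0.png

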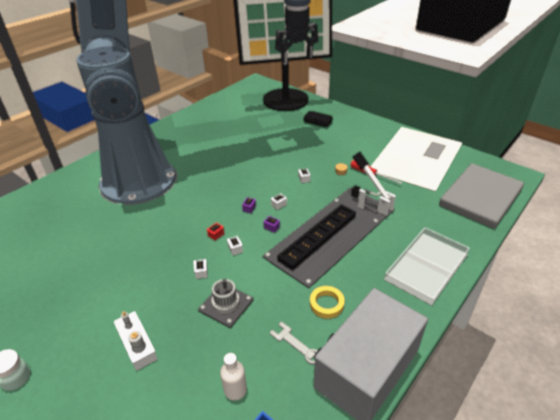

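Top view: aluminium modules are at (177,272), (228,265), (301,254) and (340,256). The look-alikes are purple at (258,247) and (251,283), and red at (299,281). The chuck is at (350,212), the stand at (418,240), the nest at (243,203) and the lever at (163,190).

```bash
cat > meas.py <<'E'
from h import *
def blobs(tag,box,zlo,zhi,amin=15):
    im,d=load('top',tag); P=cloud('top',d)
    m=((P[...,2]>zlo)&(P[...,2]<zhi)&(d>0)).astype(np.uint8)
    k=np.zeros_like(m); k[box[1]:box[3],box[0]:box[2]]=1; m*=k
    n,l,s,c=cv2.connectedComponentsWithStats(m,connectivity=4)
    for i in range(1,n):
        if s[i,4]<amin: continue
        q=P[l==i]; xy=q[:,:2].astype(np.float32)
        r=cv2.minAreaRect(xy*1000)
        e=r[1]; a=r[2]+(0 if e[0]>e[1] else 90)   # angle of long side, world
        print(np.round(c[i]).astype(int),s[i,4],'centre',np.round(r[0],1),'mean',np.round(xy.mean(0)*1000,1),'size',np.round(e,1),'longdir',round((a+90)%180-90,1),'z',np.round(np.percentile(q[:,2],[10,50,95])*1000,1),im[l==i].mean(0).round())
E
python3 - <<'E'
from meas import *
blobs('0',(160,225,370,300),.015,.06)
print('stand/chuck'); blobs('0',(325,190,440,270),.006,.04); blobs('0',(325,190,440,270),.05,.1,5)
print('fixture'); blobs('0',(150,160,300,235),.004,.04); blobs('0',(150,160,300,235),.06,.15,5)
im,d=load('top','0')
a=cv2.resize(im[165:295,150:310],None,fx=5,fy=5)[...,::-1][:600]
b=cv2.resize(im[180:270,320:440],None,fx=6.6,fy=6.6,interpolation=cv2.INTER_CUBIC)[...,::-1]
cv2.imwrite('pics/c1.png',a);cv2.imwrite('pics/c2.png',b)
E
```

```text
[258 247] 132 centre [457.3  91.1] mean [457.2  91.2] size [35.3 27.7] longdir 7.1 z [23.1 26.3 29.9] [72. 41. 86.]
[301 253] 136 centre [437.  -26.5] mean [436.9 -26.2] size [27.6 35.8] longdir -27.4 z [23.  26.1 29.9] [105. 110. 110.]
[340 255] 139 centre [ 428.7 -133.7] mean [ 428.9 -133.2] size [28.1 36.1] longdir -41.0 z [22.5 26.  30.1] [103. 107. 107.]
[228 264] 140 centre [410.6 175.2] mean [411.  174.5] size [35.9 28.3] longdir 79.5 z [22.3 26.2 30.5] [100. 103. 103.]
[176 272] 149 centre [391.3 316.7] mean [391.5 316. ] size [28.  36.7] longdir -37.1 z [22.5 26.2 29.3] [ 97.  99. 100.]
[299 281] 143 centre [361. -21.] mean [361.9 -20.4] size [36.1 28. ] longdir 89.0 z [23.3 26.4 29.4] [102.  29.  23.]
[252 284] 141 centre [356.7 111.7] mean [357.  111.1] size [27.9 36.1] longdir -70.2 z [22.8 26.2 30. ] [71. 39. 84.]
stand/chuck
[348 214] 669 centre [ 545.  -165.9] mean [ 544.  -161.7] size [89.5 90. ] longdir -81.7 z [ 7.2  9.9 26.3] [70. 71. 69.]
[352 213] 118 centre [ 545.5 -169.8] mean [ 545.8 -170. ] size [34.6 38.6] longdir -5.7 z [25.6 29.4 34.8] [60. 60. 59.]
[416 2
[... 285 characters left out ...]
an [ 545.2 -165.5] size [49.4 48.7] longdir 19.1 z [54.3 61.3 68.6] [100. 102.  97.]
[425 228] 88 centre [ 499.9 -359.5] mean [ 499.8 -357.9] size [23.7 21.6] longdir 88.3 z [56.6 65.4 70. ] [133. 126. 100.]
[419 250] 30 centre [ 441.1 -341.8] mean [ 441.6 -340.9] size [13.  11.3] longdir 88.5 z [52.8 64.6 72.8] [116. 110.  91.]
fixture
[293 163] 66 centre [690.   -9.4] mean [688.8 -11.2] size [40.9 13.7] longdir 72.9 z [12.5 19.  22.7] [153. 155.   4.]
[230 199] 6387 centre [592.1 175.7] mean [590.8 167.8] size [374.5 152.5] longdir 87.5 z [ 5.5  8.7 28.3] [51. 51. 51.]
[163 197] 404 centre [598.  322.9] mean [591.8 329.5] size [ 47.5 109.8] longdir -10.1 z [ 66.  119.5 146.5] [69. 71. 68.]
```

View pics/c1.png

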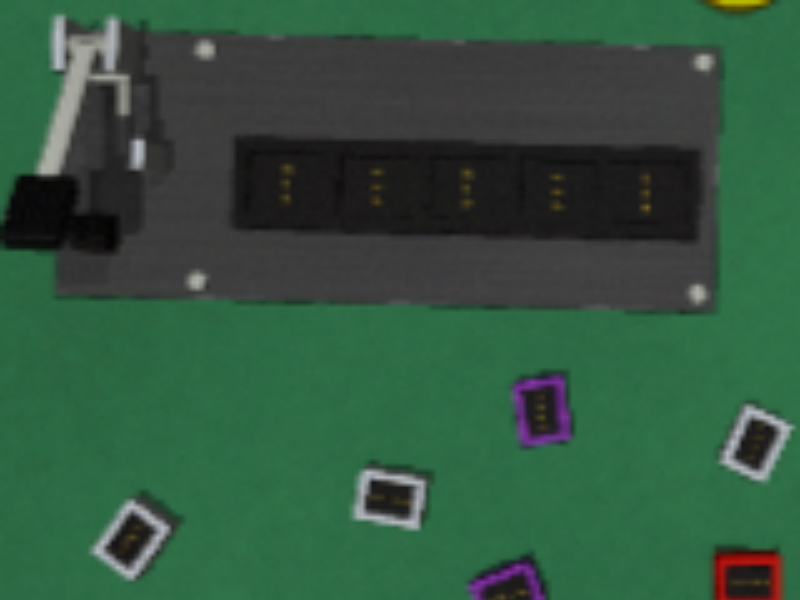

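View pics/c2.png

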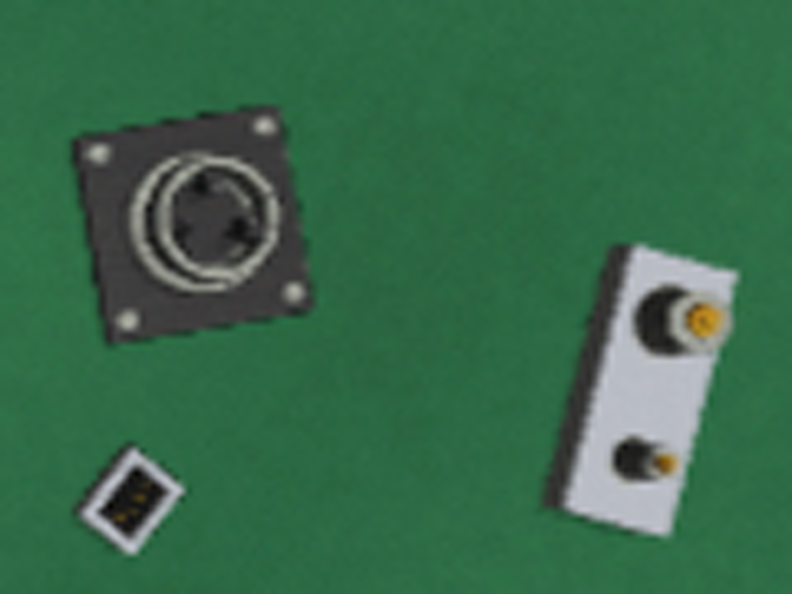

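The crops confirm four white-cased modules; the purple and red ones are decoys. The slim probe is the lower one on the stand, at about (441,-342) mm, and the jaws are open. I'll move towards the slim probe and refine the nest pose on the way.

```bash
python3 - <<'E'
from meas import *
blobs('0',(190,180,300,225),.022,.034,60)
im,d=load('top','0');P=cloud('top',d)
# plate top only
m=(abs(P[...,2]-.008)<.0035); m[:, :185]=0; m[:,300:]=0; m[:160]=0;m[235:]=0
r=cv2.minAreaRect((P[m][:,:2]*1000).astype(np.float32));print(r)
E
python3 -m inch '[[0.25,-0.3,0,0,0,0.028],[0.25,-0.3,0,0,0,0],[0.25,-0.3,0,0,0,0],[0.25,-0.3,0,0,0,0],[0.25,-0.3,0,0,0,0],[0.25,-0.3,0,0,0,0],[0.2,-0.35,0,0,0,0],[0,-0.4,0,0,0,0],[0,-0.4,0,0,0,0],[0,-0.4,0,0,0,0],[0,-0.4,0,0,0,0],[0,-0.4,0,0,0,0]]' 0.45 40
```

```text
[243 202] 817 centre [581.1 131. ] mean [581.3 132. ] size [255.7  50.3] longdir 87.4 z [24.1 27.3 30.7] [26. 25. 26.]
((598.1978149414062, 135.24264526367188), (322.05889892578125, 209.0854949951172), 88.71630096435547)
clock: 1.6
ee_pos: [0.4369, -0.079, 0.2026]
orientation: [0.437, 3.111, 0.0]
force: [1.8, -0.8, -0.5]
grip_width: 0.0383
grasp_force: 0.0
```

```bash
python3 -m inch '[[0.03,-0.353,-0.05,0,0,0],[0,-0.353,-0.1,0,0,0],[0,-0.353,-0.1,0,0,0],[0,-0.353,-0.1,0,0,0],[0,-0.353,-0.1,0,0,0],[0,0,0,0,0,0],[0,0,0,0,0,0],[0,0,0,0,0,0]]' 0.45; python3 - <<'E'
from meas import *
grab('top','1');grab('scene','1'); print(telemetry.get_state()['ee_pos'])
for n in('top','scene'):print(n,proj(n,[.4413,-.3423,.066]),proj(n,telemetry.get_state()['ee_pos']))
im,d=load('scene','1'); u,v=proj('scene',[.4413,-.3423,.066]); u=int(u);v=int(v)
cv2.imwrite('pics/c3.png',cv2.resize(im[max(0,v-70):v+50,max(0,u-80):u+80],None,fx=5,fy=5)[...,::-1])
E
```

```text
clock: 2.6
ee_pos: [0.4422, -0.3408, 0.1356]
orientation: [0.434, 3.111, 0.0]
force: [-0.4, 0.6, 0.6]
grip_width: 0.0384
grasp_force: 0.0
[ 0.44238105 -0.34094203  0.13581307]
top (np.float64(420.1299983792523), np.float64(250.05761284029882)) (np.float64(429.83616283135746), np.float64(250.83933379686204))
scene (np.float64(124.38613445590855), np.float64(315.0226746939027)) (np.float64(116.35042424070596), np.float64(292.67163002552263))
```

View pics/c3.png

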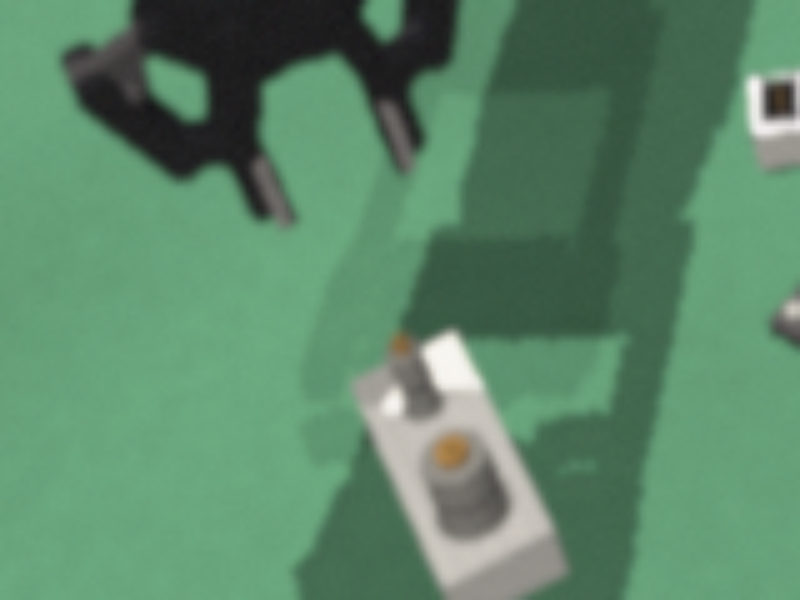

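The crop shows the slim probe's tip at (400,345), right where I projected it. The fingers straddle it clear of the thick probe at (450,450). Descending to grip.

```bash
python3 -m inch '[[-0.007,-0.008,-0.15,0,0,0],[0,0,-0.15,0,0,0],[0,0,-0.15,0,0,0],[0,0,-0.107,0,0,0],[0,0,0,0,0,0],[0,0,0,0,0,0]]' 0.45; python3 -m inch '[[0,0,0,0,0,0],[0,0,0,0,0,0],[0,0,0,0,0,0],[0,0,0,0,0,0],[0,0,0,0,0,0]]' 0 40;
```

```text
clock: 3.45
ee_pos: [0.4414, -0.3435, 0.0526]
orientation: [0.436, 3.11, -0.002]
force: [-0.5, -0.0, -1.1]
grip_width: 0.0387
grasp_force: 0.0
clock: 4.08
ee_pos: [0.4408, -0.3431, 0.0517]
orientation: [-0.437, -3.111, 0.0]
force: [0.6, 0.1, 0.1]
grip_width: 0.0001
grasp_force: 0.0
```

The fingers closed to zero, so the grasp missed. Looking again.

```bash
python3 - <<'E'
from meas import *
grab('scene','2')
im,d=load('scene','2'); u,v=124,305
cv2.imwrite('pics/c4.png',cv2.resize(im[v-70:v+50,u-80:u+80],None,fx=5,fy=5)[...,::-1])
print(telemetry.get_state())
E
```

```text
{'clock': 4.125, 'joints': array([-8.73889048e-01,  3.28605913e-01,  1.76022177e+00,  2.29401275e-05,
        1.05282755e+00, -2.16585595e+00]), 'qvel': array([ 0.0002057 ,  0.00197668,  0.00051387,  0.00093754, -0.00043424,
       -0.00020668]), 'joint_efforts': array([-1.12346217e-03, -4.61469913e+01, -2.94139820e+01, -3.80271968e-04,
        6.13399679e-04,  3.27079488e-05]), 'ee_pos': array([ 0.44082237, -0.3431169 ,  0.05160592]), 'orientation': array([-4.36579879e-01, -3.11107610e+00, -8.91170231e-05]), 'force': array([0.11211856, 0.07790715, 0.40276326]), 'ft_torque': array([-0.01091821,  0.06751523, -0.01151049]), 'grasp_force': 0.0, 'grip_width': 0.0001944130731579413}
```

View pics/c4.png

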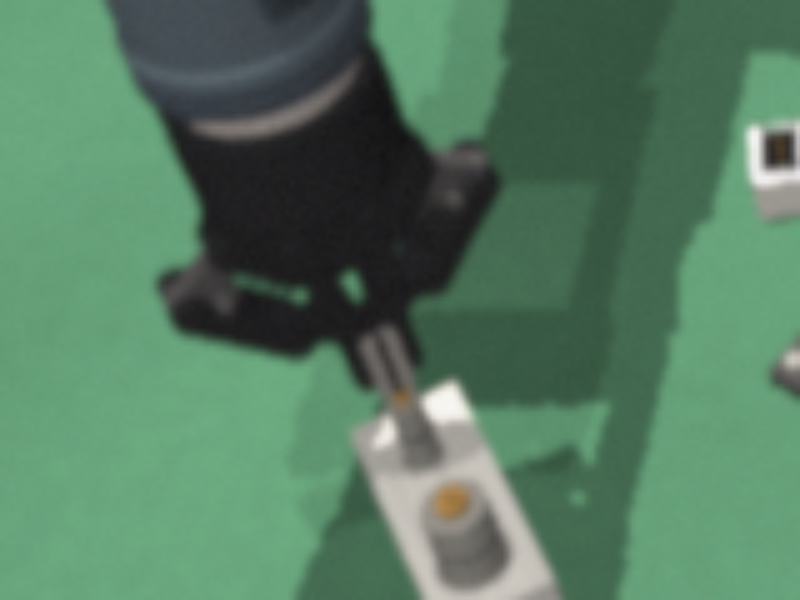

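```bash
python3 - <<'E'
from meas import *
im,d=load('scene','2'); P=cloud('scene',d)
print('TCP px',proj('scene',[.4408,-.3431,.0517]))
for v in range(298,330,2):
    print(v,*[ '%d,%d,%d'%tuple((P[v,u]*1000).round()) for u in range(112,134,3)])
E
```

```text
TCP px (np.float64(125.6368162374882), np.float64(319.42360914530593))
298 450,-355,139 451,-350,136 442,-342,120 452,-340,126 454,-335,124 354,-292,2 358,-287,0 361,-282,-1
300 449,-356,134 449,-351,129 445,-344,119 453,-342,123 451,-336,115 357,-295,1 362,-291,1 368,-287,1
302 450,-357,130 452,-353,127 450,-347,119 451,-342,116 449,-336,108 361,-298,0 367,-294,0 374,-291,2
304 448,-358,123 451,-354,121 449,-348,114 452,-344,113 449,-338,104 451,-333,101 374,-298,3 376,-293,-1
306 434,-355,103 445,-354,110 449,-350,109 452,-346,108 451,-340,101 449,-334,93 375,-300,-1 383,-297,2
308 348,-329,-1 442,-354,102 448,-351,103 450,-346,100 451,-341,96 449,-335,88 380,-304,-1 388,-300,2
310 355,-333,1 445,-357,100 447,-352,97 451,-348,96 452,-343,92 380,-311,-1 387,-308,2 389,-303,-2
312 360,-336,1 442,-357,92 445,-353,90 451,-349,91 451,-344,86 385,-315,1 392,-311,2 423,-317,34
314 363,-339,0 368,-335,0 376,-331,2 451,-351,87 443,-343,72 444,-338,67 421,-324,32 425,-319,31
316 368,-342,0 374,-338,1 378,-334,0 440,-349,68 444,-345,68 448,-341,66 422,-326,29 428,-322,30
318 374,-345,1 377,-341,-1 384,-337,2 413,-341,31 444,-346,63 448,-342,62 427,-329,30 435,-326,33
320 376,-348,-1 384,-345,2 414,-349,32 419,-345,33 445,-348,58 449,-344,57 445,-337,47 436,-328,30
322 382,-351,1 411,-355,30 417,-351,31 422,-347,31 442,-349,50 448,-345,52 446,-339,43 442,-332,32
324 386,-354,0 416,-358,30 422,-354,32 426,-350,31 441,-349,43 447,-346,45 448,-341,40 445,-334,30
326 390,-357,0 395,-353,-1 426,-357,32 429,-353,29 433,-348,27 442,-346,34 447,-342,34 451,-338,32
328 395,-360,0 398,-356,-2 430,-360,31 436,-357,33 440,-352,32 444,-348,30 447,-344,28 454,-340,30
```

```bash
python3 - <<'E'
from meas import *
for tag,c,z0 in(('1',(.4424,-.3409),.1358),('2',(.4408,-.3431),.0517)):
    im,d=load('scene',tag); P=cloud('scene',d)
    m=(d>0)&(np.hypot(P[...,0]-c[0],P[...,1]-c[1])<.05)&(P[...,2]>z0-.02)&(P[...,2]<z0+.06)
    if tag=='2': m&=(P[...,2]>.078)
    q=P[m]; 
    a=np.radians(74); s=(q[:,:2]-c)@[np.cos(a),np.sin(a)]; w=(q[:,:2]-c)@[np.cos(a-np.pi/2),np.sin(a-np.pi/2)]
    for lo in np.arange(-50,50,8):
        k=(s*1000>lo)&(s*1000<lo+8)
        if k.sum()>3: print(tag,lo,k.sum(),'z',np.round(np.sort(q[k,2])[:4]*1000),'w',np.round(np.percentile(w[k],[5,95])*1000))
E
```

```text
1 -34 36 z [172. 174. 175. 175.] w [4. 8.]
1 -26 42 z [169. 171. 173. 173.] w [ 9. 12.]
1 14 28 z [166. 169. 172. 172.] w [-8. 11.]
1 22 37 z [169. 170. 171. 174.] w [ 6. 11.]
1 30 13 z [175. 178. 180. 181.] w [5. 7.]
2 -18 18 z [89. 90. 92. 94.] w [3. 8.]
2 -10 39 z [86. 86. 87. 88.] w [ 6. 12.]
2 -2 41 z [86. 87. 87. 87.] w [ 9. 12.]
2 6 33 z [88. 88. 88. 88.] w [5. 9.]
```

The depth image shows the fingertips about 33 mm higher than the reported TCP: 85 against 52 when closed, and the same gap in the earlier frame. x and y agree. I'll take fingertip z as reported z + 33 mm and check that again as I go.

```bash
python3 -m inch '[[0,0,0,0,0,0],[0,0,0,0,0,0],[0,0,0,0,0,0],[0,0,-0.06,0,0,0],[0,0,-0.06,0,0,0],[0,0,-0.06,0,0,0],[0,0,-0.04,0,0,0],[0,0,0,0,0,0],[0,0,0,0,0,0]]' 0.45; python3 -m inch '[[0,0,0,0,0,0],[0,0,0,0,0,0],[0,0,0,0,0,0],[0,0,0,0,0,0],[0,0,0,0,0,0]]' 0 40;
```

```text
clock: 5.25
ee_pos: [0.441, -0.3433, 0.0188]
orientation: [0.436, 3.111, -0.0]
force: [1.1, -0.2, -0.7]
grip_width: 0.0385
grasp_force: 0.0
clock: 5.88
ee_pos: [0.4411, -0.3434, 0.0191]
orientation: [0.436, 3.111, -0.001]
force: [0.4, 0.4, 6.0]
grip_width: 0.0124
grasp_force: 39.1
```

Gripped (39 N). Lifting and carrying it to above the chuck.

```bash
python3 -m inch '[[0,0,0.15,0,0,0],[0,0,0.15,0,0,0],[0,0,0.15,0,0,0],[0,0,0.15,0,0,0],[0.17,0.29,0,0,0,0],[0.17,0.29,0,0,0,0],[0.17,0.3,0,0,0,0],[0.185,0.305,0,0,0,0],[0,0,0,0,0,0],[0,0,0,0,0,0],[0,0,0,0,0,0]]'; python3 - <<'E'
from meas import *
grab('scene','3');s=telemetry.get_state();print(s['ee_pos'],s['grip_width'],s['force'])
im,d=load('scene','3'); P=cloud('scene',d); c=s['ee_pos'][:2]
m=(d>0)&(np.hypot(P[...,0]-c[0],P[...,1]-c[1])<.03)&(P[...,2]>.08)&(P[...,2]<.2)
vs=np.where(m)[0]
for v in range(vs.min(),vs.max()+1,2):
    q=P[v][m[v]]
    if len(q): print(v,len(q),np.round(q.mean(0)*1000),np.where(m[v])[0][[0,-1]])
u,v=map(int,proj('scene',[.5453,-.1656,.09]))
cv2.imwrite('pics/c5.png',cv2.resize(im[v-60:v+60,u-80:u+80],None,fx=5,fy=5)[...,::-1])
E
```

```text
clock: 7.25
ee_pos: [0.5444, -0.1665, 0.1083]
orientation: [-0.439, -3.11, 0.0]
force: [-0.4, 0.9, -0.8]
grip_width: 0.0123
grasp_force: 39.3
[ 0.54448787 -0.16658495  0.1084724 ] 0.012119040561898482 [ 1.11352907  0.54426972 -1.14231627]
237 1 [ 548. -137.  194.] [228 228]
239 2 [ 555. -140.  195.] [229 230]
241 6 [ 548. -148.  192.] [217 231]
243 9 [ 549. -153.  190.] [204 231]
245 15 [ 552. -157.  190.] [204 231]
247 14 [ 549. -163.  187.] [205 228]
249 21 [ 546. -171.  186.] [201 228]
251 23 [ 548. -174.  185.] [203 227]
253 20 [ 550. -174.  179.] [205 227]
255 22 [ 550. -171.  172.] [207 228]
257 21 [ 551. -171.  167.] [208 228]
259 21 [ 550. -171.  160.] [208 228]
261 19 [ 549. -174.  156.] [208 226]
263 18 [ 550. -174.  151.] [209 226]
265 13 [ 549. -175.  146.] [211 224]
267 12 [ 549. -175.  140.] [212 223]
269 7 [ 548. -169.  128.] [217 223]
271 7 [ 548. -170.  122.] [217 223]
273 7 [ 548. -168.  115.] [218 224]
275 7 [ 548. -169.  110.] [218 224]
277 6 [ 547. -170.  104.] [218 223]
```

View pics/c5.png

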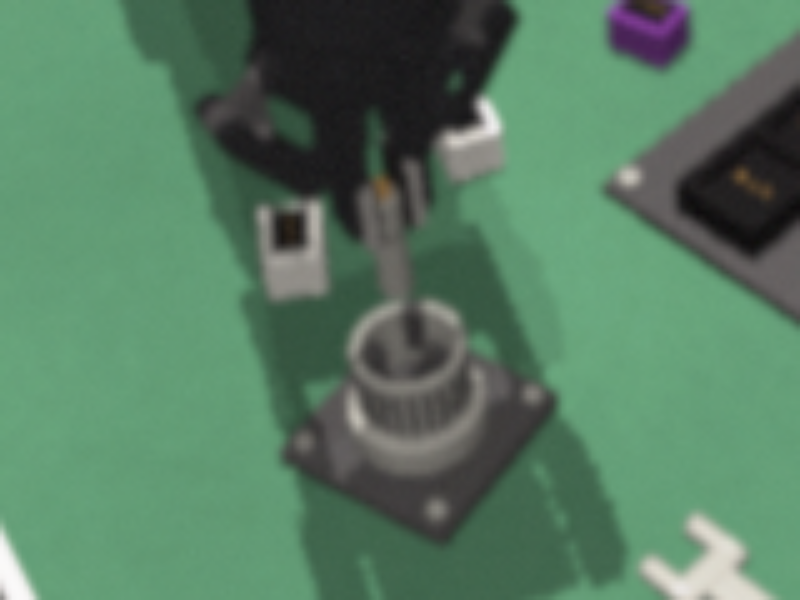

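The probe hangs vertically over the chuck opening at about (544,-166) with its foot near z 100. Lowering it in.

```bash
python3 -m inch '[[0.005,0.006,-0.1,0,0,0],[0,0,-0.1,0,0,0],[0,0,-0.08,0,0,0],[0,0,-0.08,0,0,0],[0,0,-0.06,0,0,0],[0,0,-0.03,0,0,0],[0,0,0,0,0,0],[0,0,0,0,0,0]]'; python3 -m inch '[[0,0,-0.01,0,0,0],[0,0,0,0,0,0],[0,0,0,0,0,0]]'
```

```text
clock: 8.3
ee_pos: [0.5462, -0.1647, 0.0416]
orientation: [0.436, 3.11, -0.001]
force: [-0.4, 0.2, -0.1]
grip_width: 0.0123
grasp_force: 39.3
clock: 8.68
ee_pos: [0.546, -0.1646, 0.0398]
orientation: [0.436, 3.111, -0.0]
force: [-0.3, 0.7, -0.2]
grip_width: 0.0123
grasp_force: 39.5
```

```bash
python3 -m inch '[[0,0,-0.006,0,0,0],[0,0,0,0,0,0],[0,0,0,0,0,0]]';python3 -m inch '[[0,0,-0.006,0,0,0],[0,0,0,0,0,0],[0,0,0,0,0,0]]'
```

```text
clock: 9.05
ee_pos: [0.5462, -0.1647, 0.0394]
orientation: [0.436, 3.11, -0.001]
force: [-2.2, 1.2, 5.8]
grip_width: 0.0117
grasp_force: 42.5
clock: 9.43
ee_pos: [0.5464, -0.1648, 0.0391]
orientation: [0.436, 3.11, -0.001]
force: [-2.1, 1.9, 10.1]
grip_width: 0.0127
grasp_force: 45.2
```

The foot is on the floor (10 N reaction). Releasing, then lowering around the sleeve and closing.

```bash
python3 -m inch '[[0,0,0.006,0,0,0],[0,0,0,0,0,0],[0,0,0,0,0,0],[0,0,0,0,0,0],[-0.006,-0.005,-0.06,0,0,0],[0,0,-0.06,0,0,0],[0,0,-0.06,0,0,0],[0,0,-0.06,0,0,0],[0,0,0,0,0,0]]' 0.9; python3 -m inch '[[0,0,0,0,0,0],[0,0,0,0,0,0],[0,0,0,0,0,0],[0,0,0,0,0,0],[0,0,0,0,0,0],[0,0,0,0,0,0]]' 0 90; python3 -c "
from h import *
s=telemetry.get_state();print(s['joints'][5],s['ft_torque']);grab('top','4')"
```

```text
clock: 10.55
ee_pos: [0.5441, -0.1648, 0.0016]
orientation: [-0.436, -3.109, -0.001]
force: [0.4, -0.1, -0.0]
grip_width: 0.0767
grasp_force: 0.0
clock: 11.3
ee_pos: [0.5452, -0.1658, 0.0036]
orientation: [0.436, 3.11, -0.001]
force: [-3.8, -0.7, 5.4]
grip_width: 0.0475
grasp_force: 93.0
-1.7947221872481336 [-0.27641404  0.50400585 -0.03080116]
```

```bash
python3 -m inch '[[0,0,0,0,0,-0.1],[0,0,0,0,0,-0.1],[0,0,0,0,0,-0.1],[0,0,0,0,0,-0.1],[0,0,0,0,0,-0.1],[0,0,0,0,0,-0.1],[0,0,0,0,0,-0.1],[0,0,0,0,0,-0.1],[0,0,0,0,0,-0.1],[0,0,0,0,0,-0.1],[0,0,0,0,0,0],[0,0,0,0,0,0]]';python3 -c "
from h import *
s=telemetry.get_state();print(s['joints'][5],s['ft_torque'])"
python3 -m inch '[[0,0,0,0,0,-0.1],[0,0,0,0,0,-0.1],[0,0,0,0,0,-0.1],[0,0,0,0,0,-0.1],[0,0,0,0,0,-0.1],[0,0,0,0,0,-0.1],[0,0,0,0,0,-0.1],[0,0,0,0,0,-0.1],[0,0,0,0,0,0],[0,0,0,0,0,0]]';python3 -c "
from h import *
s=telemetry.get_state();print(s['joints'][5],s['ft_torque'])"
```

```text
clock: 12.85
ee_pos: [0.5445, -0.1662, 0.0036]
orientation: [2.509, 1.891, -0.002]
force: [-5.7, -3.1, 7.0]
grip_width: 0.0471
grasp_force: 93.5
-0.22365686513314723 [-0.35922525  1.0546316  -0.13936295]
clock: 14.1
ee_pos: [0.544, -0.1656, 0.0036]
orientation: [3.141, 0.055, -0.003]
force: [-8.0, -0.6, 10.4]
grip_width: 0.0471
grasp_force: 93.7
1.0329984557965959 [ 0.0216859   1.26822391 -0.18461257]
```

```bash
t(){ python3 -c "
from h import *
s=telemetry.get_state();print(s['joints'][5],s['ft_torque'],s['force'],s['grip_width'])"; }
for i in 1 2 3 4; do python3 -m inch '[[0,0,0,0,0,-0.05],[0,0,0,0,0,-0.05],[0,0,0,0,0,0]]' >/dev/null; t; done
```

```text
1.1907810159682566 [ 0.07688642  1.18829907 -0.17024376] [-8.88575708 -0.23643827 11.38900492] 0.04750591420670365
1.3478576220259029 [ 0.04675451  1.21201171 -0.22001075] [-8.15636567 -0.48406092 10.23077126] 0.04732274180388621
1.5048884277656565 [ 0.14118659  1.15988724 -0.14998142] [-7.33342332 -0.24765244 10.61161677] 0.04723916232371779
1.661944426308955 [ 0.16381708  1.03280734 -0.17794488] [-7.83720651 -0.39590671 10.0959054 ] 0.047380121193627146
```

```bash
t(){ python3 -c "
from h import *
s=telemetry.get_state();print(s['joints'][5],s['ft_torque'],s['force'],s['grip_width'])"; }
for i in 1 2 3; do python3 -m inch '[[0,0,0,0,0,-0.04],[0,0,0,0,0,0]]' >/dev/null; t; done; python3 - <<'E'
from meas import *
for n in('top','scene'):grab(n,'5')
im,d=load('scene','5');u,v=map(int,proj('scene',[.5453,-.1656,.09]))
cv2.imwrite('pics/c6.png',cv2.resize(im[v-40:v+50,u-60:u+60],None,fx=6.6,fy=6.6,interpolation=cv2.INTER_CUBIC)[...,::-1])
E
```

```text
1.7246023913070416 [ 0.20930824  1.03354071 -0.05963968] [-7.38776144  0.44474174 10.52151201] 0.047567361988326215
1.787329849698493 [ 0.17935789  1.01530701 -0.14037952] [-6.72196118  1.44317737 10.94101843] 0.04701449450611855
1.8465376042858779 [-0.40913511  0.53859515  1.88768372] [-4.61958923 -1.08575954  6.91136512] 0.04727482522093908
```

View pics/c6.png

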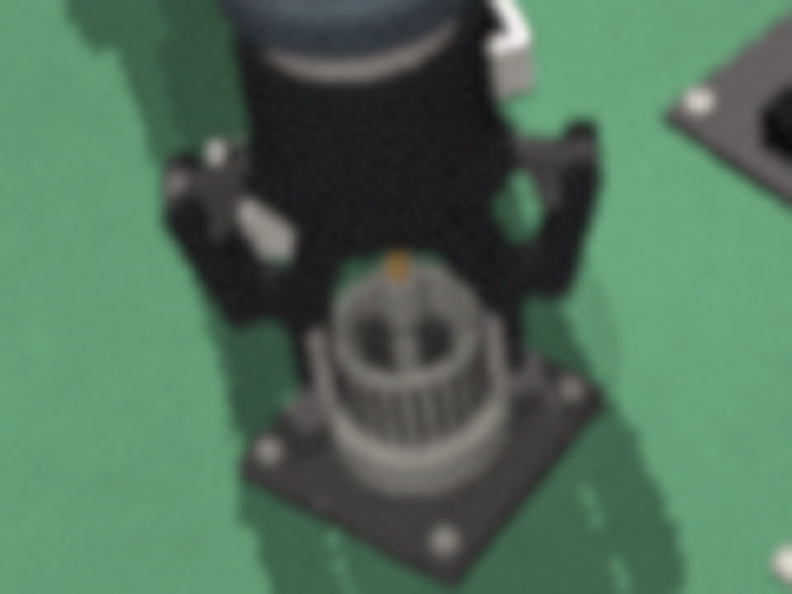

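The torque jumped to 1.9 N m after 3.64 rad, so the sleeve is at its stop and tight. The crop shows the probe upright on the axis. Releasing, lifting, and re-measuring the modules.

```bash
python3 -m inch '[[0,0,0,0,0,0],[0,0,0,0,0,0],[0,0,0,0,0,0],[0,0,0.1,0,0,0],[0,0,0.2,0,0,0],[0,0,0.25,0,0,0],[0,0,0.25,0,0,0],[0,0,0,0,0,0.04],[0,0,0,0,0,0],[0,0,0,0,0,0]]' 0.9; python3 - <<'E'
from meas import *
s=telemetry.get_state();print(s['ee_pos'],s['joints'])
grab('top','6');blobs('6',(160,240,370,300),.015,.06)
im,d=grab('scene','6');P=cloud('scene',d);m=(np.hypot(P[...,0]-.5453,P[...,1]+.1656)<.015)&(P[...,2]>.07)&(P[...,2]<.1);print(P[m].mean(0),P[m][:,2].max())
E
```

```text
clock: 17.7
ee_pos: [0.5446, -0.165, 0.1226]
orientation: [-2.94, 1.106, 0.001]
force: [-0.5, -0.3, -0.8]
grip_width: 0.0765
grasp_force: 0.0
[ 0.54459722 -0.16500881  0.12259848] [-5.02770998e-01  2.52135932e-01  1.69285797e+00  8.67248300e-05
  1.19731738e+00  1.78782854e+00]
[258 247] 133 centre [457.2  91.2] mean [457.4  91.2] size [35.4 27.8] longdir 7.0 z [23.1 25.9 29.4] [80. 46. 95.]
[301 253] 135 centre [437.2 -26.4] mean [436.9 -26.3] size [27.3 35.8] longdir -27.8 z [22.9 25.9 29.1] [103. 106. 106.]
[228 264] 138 centre [410.6 175.2] mean [411.  174.8] size [35.6 28.2] longdir 78.2 z [23.  26.3 30.8] [112. 114. 115.]
[176 272] 147 centre [391.1 316.8] mean [391.6 316. ] size [28.  36.5] longdir -36.4 z [22.1 26.5 30.4] [107. 109. 110.]
[299 281] 143 centre [361.  -20.9] mean [362.  -20.3] size [36.1 27.8] longdir 89.6 z [23.4 26.1 30.4] [63. 15. 12.]
[252 284] 139 centre [356.6 111.4] mean [356.9 111. ] size [27.9 36. ] longdir -71.9 z [23.2 26.4 30.1] [61. 33. 73.]
[ 0.54667942 -0.16800541  0.08224284] 0.09569432166561309
```

```bash
python3 -m inch '[[-0.3,0.08,0,0,0,0],[-0.3,0.08,0,0,0,0],[-0.173,0.05,-0.1,0,0,0],[0,0,-0.2,0,0,0],[0,0,-0.2,0,0,0],[0,0,0,0,0,0],[0,0,0,0,0,0],[0,0,0,0,0,0]]' 0.65; python3 - <<'E'
from meas import *
s=telemetry.get_state();print(s['ee_pos'],s['grip_width']);c=s['ee_pos'];im,d=grab('scene','7');P=cloud('scene',d)
m=(d>0)&(np.hypot(P[...,0]-c[0],P[...,1]-c[1])<.06)&(P[...,2]>.045)&(P[...,2]<.12)
q=P[m];s=(q[:,:2]-c[:2])@[np.cos(.855),np.sin(.855)]
for lo in range(-50,50,10):
    k=(s*1000>lo)&(s*1000<lo+10)
    if k.sum()>3: print(lo,np.round(np.sort(q[k,2])[:5]*1000))
m=(d>0)&(np.hypot(P[...,0]-.4287,P[...,1]+.1337)<.026)&(P[...,2]>.023)&(P[...,2]<.035)
r=cv2.minAreaRect((P[m][:,:2]*1000).astype(np.float32));print(r,m.sum(),P[m].mean(0))
E
```

```text
clock: 18.8
ee_pos: [0.43, -0.1343, 0.049]
orientation: [2.941, -1.105, 0.003]
force: [0.7, 0.4, 0.1]
grip_width: 0.0556
grasp_force: 0.0
[ 0.42999832 -0.13431628  0.04895643] 0.05564867244677036
-50 [ 93.  99. 103. 108. 112.]
-40 [87. 88. 89. 89. 90.]
-30 [86. 86. 86. 87. 87.]
20 [ 86.  89.  92.  96. 100.]
30 [88. 88. 90. 90. 90.]
40 [ 96.  97.  98.  99. 101.]
((427.9841613769531, -134.43414306640625), (28.424165725708008, 39.13134002685547), 52.986549377441406) 142 [ 0.42902306 -0.13483594  0.02752322]
```

Module A is still in place. Descending, gripping and lifting.

```bash
python3 -m inch '[[-0.009,0,-0.15,0,0,0],[0,0,-0.15,0,0,0],[0,0,-0.1,0,0,0],[0,0,-0.08,0,0,0],[0,0,0,0,0,0],[0,0,0,0,0,0]]';python3 -m inch '[[0,0,0,0,0,0],[0,0,0,0,0,0],[0,0,0,0,0,0],[0,0,0,0,0,0]]' 0 40; python3 -m inch '[[0,0,0.1,0,0,0],[0,0,0.2,0,0,0],[0,0,0.2,0,0,0],[0,0,0,0,0,0]]'
```

```text
clock: 19.6
ee_pos: [0.4281, -0.134, -0.0238]
orientation: [2.941, -1.105, 0.001]
force: [0.3, -0.1, 1.2]
grip_width: 0.0555
grasp_force: 0.0
clock: 20.1
ee_pos: [0.4283, -0.1341, -0.0235]
orientation: [2.941, -1.105, 0.002]
force: [-1.3, 0.4, 6.1]
grip_width: 0.0271
grasp_force: 39.8
clock: 20.6
ee_pos: [0.4297, -0.1349, 0.0536]
orientation: [2.94, -1.104, 0.009]
force: [0.3, -0.2, -0.7]
grip_width: 0.0275
grasp_force: 39.3
```

```bash
python3 -m inch '[[0.08,0.09,0,0,0,0.11],[0.08,0.09,0,0,0,0.11],[0.08,0.09,0,0,0,0.11],[0.08,0.09,0,0,0,0.11],[0.08,0.09,0,0,0,0.11],[0.08,0.09,0,0,0,0.11],[0.08,0.09,0,0,0,0.11],[0.08,0.09,0,0,0,0.11],[0.08,0.09,0,0,0,0.11],[0.08,0.09,0,0,0,0.11],[0.08,0.09,0,0,0,0.11],[0.107,0.112,0,0,0,0.11]]';  python3 -m inch '[[0,0,0,0,0,0.109],[0,0,-0.1,0,0,0],[0,0,0,0,0,0],[0,0,0,0,0,0]]';python3 - <<'E'
from meas import *
s=telemetry.get_state();o=s['orientation'];print(s['ee_pos'],2*np.degrees(np.arctan2(o[1],o[0]))-90,s['joints'][5])
grab('top','8');im,d=grab('scene','8')
for n in('top','scene'):
    im,d=load(n,'8');P=cloud(n,d)
    # gripped module points: near tcp below tips
    m=(d>0)&(np.hypot(P[...,0]-s['ee_pos'][0],P[...,1]-s['ee_pos'][1])<.035)&(P[...,2]<.075)&(P[...,2]>.045)
    if m.sum(): print(n,m.sum(),np.round(np.percentile(P[m],[2,50,98],axis=0)*1000))
im,d=load('scene','8');u,v=map(int,proj('scene',[.576,.031,.05]))
cv2.imwrite('pics/c7.png',cv2.resize(im[v-60:v+60,u-80:u+80],None,fx=5,fy=5)[...,::-1])
E
```

```text
clock: 22.1
ee_pos: [0.575, 0.032, 0.0496]
orientation: [-2.441, -1.975, 0.002]
force: [-0.8, 0.2, 1.1]
grip_width: 0.0272
grasp_force: 39.3
clock: 22.6
ee_pos: [0.575, 0.0314, 0.035]
orientation: [-2.272, -2.168, 0.001]
force: [0.4, 0.2, -1.1]
grip_width: 0.0271
grasp_force: 39.3
[0.57503304 0.0314306  0.03504542] -362.69286998670543 -0.10438172669089638
scene 59 [[551.  12.  60.]
 [581.  14.  68.]
 [599.  27.  75.]]
```

View pics/c7.png

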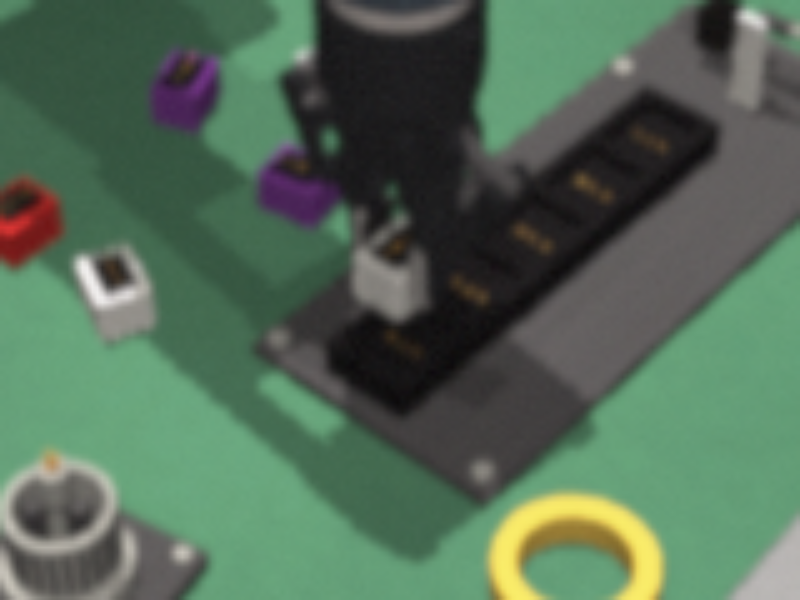

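```bash
python3 - <<'E'
from meas import *
im,d=load('top','0');c=cams.get_calibration('top');f=210/np.tan(np.radians(c['vertical_fov'])/2);T=np.linalg.inv(c['world_to_cam'])
g=(im[...,0].astype(int)-im[...,2]>35);k=np.zeros_like(g);k[190:217,198:292]=1;g=(g&k)
P=cloud('top',d)
l=cv2.connectedComponentsWithStats(cv2.dilate(g.astype(np.uint8),np.ones((7,3))))
for i in range(1,l[0]):
    m=(l[1]==i)&g; w=im[m][:,0].astype(float); v,u=np.where(m); u=(u*w).sum()/w.sum();v=(v*w).sum()/w.sum()
    r=T[:3,:3]@[(u-c['cx'])/f,(v-c['cy'])/f,1]; s=(.021-T[2,3])/r[2]; print(round(u,1),round(v,1),np.round((T[:3,3]+s*r)*1000,1),m.sum())
for p in[(576.3,31.2),(578.5,81.1),(580.8,131.1),(583,181),(585.3,231)]: 
    q=P[np.hypot(P[...,0]*1000-p[0],P[...,1]*1000-p[1])<9]; print(p,np.median(q[:,2]))
E
```

```text
207.0 201.0 [586.6 231.1  21. ] 3
225.0 201.9 [583.2 181.2  21. ] 3
243.0 201.9 [582.3 131.3  21. ] 3
261.0 202.9 [578.5  81.4  21. ] 3
278.8 204.0 [574.6  32.   21. ] 4
(576.3, 31.2) 0.019921664692567398
(578.5, 81.1) 0.019898366167733883
(580.8, 131.1) 0.02023587698277618
(583, 181) 0.020025112817363855
(585.3, 231) 0.019628358189416772
```

Pocket positions confirmed within 1 mm. Lowering the module.

```bash
python3 -m inch '[[0.007,0,-0.08,0,0,0],[0,0,-0.08,0,0,0],[0,0,-0.06,0,0,0],[0,0,-0.022,0,0,0],[0,0,0,0,0,0],[0,0,0,0,0,0]]'; python3 -m inch '[[0,0,-0.01,0,0,0],[0,0,0,0,0,0]]'
```

```text
clock: 23.45
ee_pos: [0.5768, 0.0316, -0.0007]
orientation: [2.271, 2.171, 0.0]
force: [-0.4, -0.8, -1.6]
grip_width: 0.0271
grasp_force: 39.7
clock: 23.7
ee_pos: [0.5769, 0.0316, -0.0008]
orientation: [-2.27, -2.171, 0.0]
force: [-5.8, -0.6, 11.0]
grip_width: 0.027
grasp_force: 46.9
```

```bash
python3 -m inch '[[0,0,0,0,0,0],[0,0,0,0,0,0],[0,0,0,0,0,0],[0,0,0.1,0,0,0],[0,0,0.2,0,0,0],[-0.2,0,0.2,0,0,0.1],[-0.35,-0.1,0,0,0,0.1],[-0.1,-0.1,0,0,0,0.1],[0,-0.1,0,0,0,0.1],[0,0,0,0,0,0.1],[0,0,0,0,0,0.1],[0,0,0,0,0,0]]' 0.65; python3 - <<'E'
from meas import *
s=telemetry.get_state();o=s['orientation'];print(s['ee_pos'],2*np.degrees(np.arctan2(o[1],o[0]))-90)
for n in('scene','top'):
    im,d=grab(n,'9');P=cloud(n,d)
    m=(np.hypot(P[...,0]-.5765,P[...,1]-.0312)<.023)&(P[...,2]>.036)&(P[...,2]<.06)
    if m.sum()>20:
        q=P[m]; a=np.c_[q[:,:2],np.ones(len(q))]; top=q[q[:,2]<.048]
        print(n,m.sum(),cv2.minAreaRect((q[:,:2]*1000).astype(np.float32)),np.percentile(q[:,2],[10,50,90]))
blobs('9',(160,240,370,300),.015,.06)
E
```

```text
clock: 25.2
ee_pos: [0.4797, -0.0136, 0.0739]
orientation: [1.039, 2.963, 0.0]
force: [-0.6, -0.5, 0.2]
grip_width: 0.0554
grasp_force: 0.0
[ 0.47968758 -0.01361604  0.07386228] 51.34978354937002
scene 179 ((577.342529296875, 30.253265380859375), (37.908164978027344, 30.03537368774414), 88.4408187866211) [0.03928819 0.04698237 0.0499265 ]
top 140 ((577.04345703125, 30.326345443725586), (35.46627426147461, 25.008729934692383), 88.92496490478516) [0.04310499 0.04632243 0.04929081]
[258 247] 132 centre [457.2  91.1] mean [457.5  91.2] size [35.4 27.5] longdir 7.2 z [23.4 26.4 30. ] [71. 40. 84.]
[228 264] 139 centre [410.9 175.3] mean [411.  174.9] size [35.8 28. ] longdir 80.1 z [23.5 25.8 30.1] [104. 107. 107.]
[176 272] 147 centre [391.3 316.7] mean [391.6 315.9] size [27.8 35.9] longdir -35.8 z [23.2 26.7 30.2] [101. 102. 103.]
[299 281] 143 centre [361. -21.] mean [361.9 -20.2] size [36.1 27.9] longdir 89.4 z [23.7 26.  30.3] [66. 16. 13.]
[251 284] 142 centre [356.4 111.5] mean [356.9 111.4] size [28.  35.6] longdir -70.3 z [22.8 26.1 29.4] [68. 38. 80.]
```

```bash
python3 - <<'E'
from meas import *
im,d=load('scene','9');P=cloud('scene',d)
m=(d>0)&(np.hypot(P[...,0]-.437,P[...,1]+.0264)<.03)&(P[...,2]>.023)&(P[...,2]<.035)
r=cv2.minAreaRect((P[m][:,:2]*1000).astype(np.float32));print(r,m.sum())
E
python3 -m inch '[[-0.142,-0.042,-0.1,0,0,0.061],[-0.142,-0.042,-0.1,0,0,0.061],[0,0,0,0,0,0],[0,0,0,0,0,0]]'
```

```text
((435.7443542480469, -26.37745475769043), (27.52700424194336, 39.90932846069336), 62.74549102783203) 125
clock: 25.8
ee_pos: [0.438, -0.0263, 0.0438]
orientation: [0.753, 3.048, -0.0]
force: [1.8, -0.0, 0.4]
grip_width: 0.0555
grasp_force: 0.0
```

```bash
python3 -m inch '[[-0.006,0,-0.15,0,0,0],[0,0,-0.15,0,0,0],[0,0,-0.1,0,0,0],[0,0,-0.045,0,0,0],[0,0,0,0,0,0],[0,0,0,0,0,0]]';python3 -m inch '[[0,0,0,0,0,0],[0,0,0,0,0,0],[0,0,0,0,0,0],[0,0,0,0,0,0]]' 0 40; python3 -m inch '[[0,0,0.1,0,0,0],[0,0,0.2,0,0,0],[0,0,0.2,0,0,0],[0,0,0,0,0,0],[0,0,0,0,0,0]]'
```

```text
clock: 26.55
ee_pos: [0.4364, -0.0262, -0.0232]
orientation: [0.749, 3.05, -0.0]
force: [0.2, -0.1, 0.6]
grip_width: 0.0557
grasp_force: 0.0
clock: 27.05
ee_pos: [0.4364, -0.0263, -0.0231]
orientation: [0.749, 3.05, -0.0]
force: [-1.4, 0.2, 6.1]
grip_width: 0.0271
grasp_force: 39.9
clock: 27.68
ee_pos: [0.4354, -0.0259, 0.051]
orientation: [-0.749, -3.051, 0.0]
force: [0.8, 0.4, -0.7]
grip_width: 0.027
grasp_force: 39.4
```

```bash
python3 -m inch '[[0.135,0.102,0,0,0,-0.105],[0.135,0.102,0,0,0,-0.105],[0.135,0.102,0,0,0,-0.105],[0.135,0.102,0,0,0,-0.105],[0.135,0.102,0,0,0,-0.105],[0.135,0.102,0,0,0,-0.105],[0.139,0.104,0,0,0,-0.092],[0,0,-0.1,0,0,0],[0,0,-0.1,0,0,0],[0,0,0,0,0,0],[0,0,0,0,0,0]]';python3 - <<'E'
from meas import *
s=telemetry.get_state();o=s['orientation'];print(s['ee_pos'],2*np.degrees(np.arctan2(o[1],o[0]))-90)
im,d=grab('scene','10');P=cloud('scene',d)
m=(d>0)&(np.hypot(P[...,0]-s['ee_pos'][0],P[...,1]-s['ee_pos'][1])<.035)&(P[...,2]<.073)&(P[...,2]>.052)
print(m.sum(),np.round(np.percentile(P[m],[2,50,98],axis=0)*1000))
E
```

```text
clock: 29.05
ee_pos: [0.5775, 0.0809, 0.0209]
orientation: [-2.27, -2.171, 0.001]
force: [0.9, -0.6, -0.6]
grip_width: 0.0273
grasp_force: 39.5
[0.57751185 0.08093881 0.02088285] -362.5632368911032
165 [[554.  62.  53.]
 [581.  69.  67.]
 [605.  94.  73.]]
```

```bash
python3 -m inch '[[0.005,0.002,-0.06,0,0,0],[0,0,-0.05,0,0,0],[0,0,-0.035,0,0,0],[0,0,0,0,0,0],[0,0,0,0,0,0]]'; python3 -m inch '[[0,0,-0.01,0,0,0],[0,0,0,0,0,0]]'
```

```text
clock: 29.72
ee_pos: [0.5789, 0.0817, -0.0007]
orientation: [-2.271, -2.171, 0.0]
force: [-0.5, 0.4, 0.6]
grip_width: 0.0272
grasp_force: 40.2
clock: 29.98
ee_pos: [0.5789, 0.0817, -0.0008]
orientation: [-2.27, -2.171, 0.0]
force: [-5.5, -0.4, 12.3]
grip_width: 0.0271
grasp_force: 47.1
```

```bash
python3 -m inch '[[0,0,0,0,0,0],[0,0,0,0,0,0],[0,0,0,0,0,0],[0,0,0.1,0,0,0],[0,0,0.2,0,0,0],[-0.2,0,0.2,0,0,-0.09],[-0.3,0,0,0,0,0],[-0.1,0,0,0,0,0],[0,0,0,0,0,0]]' 0.65; python3 - <<'E'
from meas import *
s=telemetry.get_state();o=s['orientation'];print(s['ee_pos'],2*np.degrees(np.arctan2(o[1],o[0]))-90)
for n in('scene','top'):
    im,d=grab(n,'11');P=cloud(n,d)
    for p in((.5765,.0312),(.5787,.0812)):
        m=(np.hypot(P[...,0]-p[0],P[...,1]-p[1])<.023)&(P[...,2]>.036)&(P[...,2]<.06)
        if m.sum()>20:print(n,m.sum(),cv2.minAreaRect((P[m][:,:2]*1000).astype(np.float32)),np.percentile(P[m][:,2],[10,50,90]))
blobs('11',(160,240,370,300),.015,.06)
E
```

```text
clock: 31.1
ee_pos: [0.4889, 0.0817, 0.0736]
orientation: [2.418, 2.005, 0.001]
force: [0.4, 1.0, -0.6]
grip_width: 0.0553
grasp_force: 0.0
[0.48888007 0.0817144  0.0736136 ] -10.658542186361231
scene 177 ((576.5547485351562, 31.12551498413086), (29.353050231933594, 39.63295364379883), 1.1396697759628296) [0.03946707 0.04690146 0.04984848]
scene 165 ((578.7241821289062, 81.69415283203125), (39.97030258178711, 29.139755249023438), 89.73551177978516) [0.0397729  0.04692876 0.04998603]
top 140 ((576.9744262695312, 30.313243865966797), (35.50388717651367, 24.986160278320312), 88.89694213867188) [0.04326515 0.04650698 0.04932051]
top 129 ((579.3762817382812, 80.69609832763672), (32.84739303588867, 27.47737693786621), 89.19603729248047) [0.04332921 0.04675851 0.0490742 ]
[233 265] 38 centre [408.2 161.7] mean [408.7 161.7] size [ 8.5 27.9] longdir -8.5 z [22.6 25.3 29.3] [123. 128. 130.]
[176 272] 147 centre [391. 317.] mean [391.6 316. ] size [28. 37.] longdir -37.7 z [23.  26.1 30.6] [ 99. 101. 102.]
[299 281] 141 centre [361. -21.] mean [362.1 -20.5] size [36.3 27.9] longdir 89.8 z [23.1 26.1 30.2] [104.  29.  23.]
[251 284] 141 centre [356.4 111.5] mean [356.9 111.2] size [28.1 36. ] longdir -69.9 z [23.  26.5 29.8] [52. 28. 62.]
```

```bash
python3 -m inch '[[-0.26,0.312,0,0,0,0],[-0.261,0.312,-0.1,0,0,0],[0,0,-0.15,0,0,0],[0,0,-0.15,0,0,0],[0,0,0,0,0,0]]';python3 -m inch '[[0,0,-0.1,0,0,0],[0,0,-0.1,0,0,0],[0,0,-0.045,0,0,0],[0,0,0,0,0,0],[0,0,0,0,0,0]]';python3 -m inch '[[0,0,0,0,0,0],[0,0,0,0,0,0],[0,0,0,0,0,0],[0,0,0,0,0,0]]' 0 40; python3 -m inch '[[0,0,0.1,0,0,0],[0,0,0.2,0,0,0],[0,0,0.2,0,0,0],[0,0,0,0,0,0],[0,0,0,0,0,0]]'
```

```text
clock: 31.82
ee_pos: [0.4104, 0.1751, 0.0117]
orientation: [-2.417, -2.005, 0.004]
force: [0.9, -0.2, 1.0]
grip_width: 0.0553
grasp_force: 0.0
clock: 32.45
ee_pos: [0.4112, 0.1751, -0.0235]
orientation: [2.418, 2.005, 0.001]
force: [0.0, -0.1, -0.1]
grip_width: 0.0553
grasp_force: 0.0
clock: 32.95
ee_pos: [0.4115, 0.1751, -0.0232]
orientation: [2.418, 2.005, 0.001]
force: [-1.0, -0.8, 5.8]
grip_width: 0.0273
grasp_force: 40.3
clock: 33.58
ee_pos: [0.4105, 0.175, 0.051]
orientation: [-2.418, -2.005, 0.0]
force: [0.5, -0.7, -0.8]
grip_width: 0.0268
grasp_force: 39.6
```

```bash
python3 -m inch '[[0.28,-0.073,0,0,0,0.09],[0.28,-0.073,0,0,0,0],[0.28,-0.073,0,0,0,0],[0.289,-0.074,0,0,0,0],[0,0,-0.1,0,0,0],[0,0,-0.1,0,0,0],[0,0,0,0,0,0],[0,0,0,0,0,0]]';python3 - <<'E'
from meas import *
s=telemetry.get_state();o=s['orientation'];print(s['ee_pos'],2*np.degrees(np.arctan2(o[1],o[0]))-90)
im,d=grab('scene','12');P=cloud('scene',d)
m=(d>0)&(np.hypot(P[...,0]-s['ee_pos'][0],P[...,1]-s['ee_pos'][1])<.035)&(P[...,2]<.073)&(P[...,2]>.052)
print(m.sum(),np.round(np.percentile(P[m],[2,50,98],axis=0)*1000))
E
```

```text
clock: 34.58
ee_pos: [0.5793, 0.1315, 0.021]
orientation: [-2.269, -2.171, 0.001]
force: [0.1, -0.7, -0.7]
grip_width: 0.0271
grasp_force: 39.7
[0.57927205 0.13150128 0.02100884] -362.5278918098814
147 [[554. 113.  54.]
 [582. 119.  66.]
 [606. 144.  73.]]
```

```bash
python3 -m inch '[[0.007,0,-0.06,0,0,0],[0,0,-0.05,0,0,0],[0,0,-0.035,0,0,0],[0,0,0,0,0,0],[0,0,0,0,0,0]]'; python3 -m inch '[[0,0,-0.01,0,0,0],[0,0,0,0,0,0]]';python3 -m inch '[[0,0,0,0,0,0],[0,0,0,0,0,0],[0,0,0,0,0,0],[0,0,0.1,0,0,0],[0,0,0.2,0,0,0],[-0.2,0,0.2,0,0,0.1],[-0.3,0.1,0,0,0,0.1],[-0.2,0.1,0,0,0,0.1],[0,0.1,0,0,0,0.1],[0,0,0,0,0,0.1],[0,0,0,0,0,0.115],[0,0,0,0,0,0]]' 0.65; python3 - <<'E'
from meas import *
s=telemetry.get_state();o=s['orientation'];print(s['ee_pos'],2*np.degrees(np.arctan2(o[1],o[0]))-90)
for n in('scene','top'):
    im,d=grab(n,'13');P=cloud(n,d)
    for p in((.5765,.0312),(.5787,.0812),(.5808,.1312)):
        m=(np.hypot(P[...,0]-p[0],P[...,1]-p[1])<.023)&(P[...,2]>.036)&(P[...,2]<.06)
        if m.sum()>20:print(n,m.sum(),cv2.minAreaRect((P[m][:,:2]*1000).astype(np.float32)),np.percentile(P[m][:,2],[10,50,90]))
blobs('13',(140,240,370,300),.015,.06)
E
```

```text
clock: 35.25
ee_pos: [0.5813, 0.1311, -0.0007]
orientation: [-2.271, -2.171, 0.0]
force: [-0.1, 1.0, -0.5]
grip_width: 0.0274
grasp_force: 39.8
clock: 35.5
ee_pos: [0.5814, 0.1311, -0.0007]
orientation: [2.27, 2.171, -0.0]
force: [-4.7, -1.0, 11.0]
grip_width: 0.0271
grasp_force: 46.7
clock: 37.0
ee_pos: [0.4767, 0.1762, 0.074]
orientation: [1.004, 2.976, 0.001]
force: [0.5, -0.8, 0.8]
grip_width: 0.0556
grasp_force: 0.0
[0.47672771 0.17620039 0.07397156] 52.70303676039737
scene 178 ((577.2180786132812, 30.350004196166992), (38.34492492675781, 28.844762802124023), 89.66654205322266) [0.03981176 0.04701464 0.04992756]
scene 163 ((578.5453491210938, 82.26322174072266), (29.05706214904785, 40.55997085571289), 1.3374747037887573) [0.04038922 0.04704589 0.04970076]
scene 155 ((581.6484985351562, 131.25259399414062), (38.539405822753906, 30.33542823791504), 88.92924499511719) [0.03907266 0.04691046 0.05047454]
top 140 ((576.9507446289062, 30.28982162475586), (35.542259216308594, 25.26462745666504), 88.9288558959961) [0.04319857 0.04605286 0.0497472 ]
top 141 ((579.321044921875, 80.70010375976562), (32.753597259521484, 27.96109962463379), 88.88873291015625) [0.04310736 0.04596254 0.04929973]
top 139 ((581.5633544921875, 131.0298309326172), (35.419395446777344, 24.955663681030273), 89.0814437866211) [0.04253197 0.04621321 0.04924199]
[258 247] 129 centre [457.2  91.2] mean [457.6  91. ] size [35.5 27.7] longdir 7.3 z [23.1 26.4 30. ] [49. 28. 60.]
[143 249] 79 centre [457.3 408. ] mean [457.3 409.3] size [33.2 20. ] longdir 0.7 z [17.5 20.3 23.5] [171. 132.  36.]
[299 281] 144 centre [361.3 -21. ] mean [361.9 -20.4] size [36.1 28. ] longdir 89.1 z [23.  26.1 29.5] [105.  30.  24.]
[252 284] 142 centre [356.5 111.6] mean [356.9 111.1] size [28.1 36. ] longdir -70.7 z [23.2 26.3 30.3] [45. 24. 54.]
```

```bash
python3 - <<'E'
from meas import *
for t in('0','13'):
    im,d=load('scene',t);P=cloud('scene',d)
    m=(d>0)&(abs(P[...,0]-.391)<.08)&(abs(P[...,1]-.317)<.08)&(P[...,2]>.022)&(P[...,2]<.034)
    if m.sum():
        q=(P[m][:,:2]*1000).astype(np.float32); print(m.sum(),cv2.minAreaRect(q),q.mean(0))
im,d=load('top','13');u,v=176,272;print(cloud('top',d)[262:284:4,166:190:4,2].round(2))
E
```

```text
80 ((390.7242126464844, 316.31268310546875), (28.33098602294922, 39.271888732910156), 55.14176559448242) [392.2348  314.66232]
62 ((388.0637512207031, 312.71783447265625), (21.061031341552734, 40.27845764160156), 37.48337936401367) [389.27158 312.58093]
[[ 0.48  0.48  0.46  0.46  0.46  0.46]
 [ 0.49  0.48  0.47  0.44  0.45  0.45]
 [ 0.49  0.49  0.47  0.45  0.44  0.43]
 [ 0.49  1.14  0.48  0.45  0.42 -0.  ]
 [ 0.49  0.5   0.48  0.45  0.43  0.  ]
 [ 0.5   0.5   0.48  0.46  0.43  0.  ]]
```

```bash
python3 -m inch '[[0,-0.4,0,0,0,0],[0,-0.4,0,0,0,0],[0,-0.2,0,0,0,0],[0,0,0,0,0,0]]'; python3 - <<'E'
from meas import *
grab('top','14');blobs('14',(150,245,235,310),.015,.06)
E
```

```text
clock: 37.6
ee_pos: [0.4766, 0.0242, 0.0734]
orientation: [1.012, 2.974, -0.0]
force: [0.1, -0.6, -0.3]
grip_width: 0.0555
grasp_force: 0.0
[176 272] 145 centre [391.4 317.2] mean [391.6 316.1] size [28.4 36.1] longdir -36.6 z [22.7 26.2 30.8] [100. 102. 103.]
```

```bash
python3 -m inch '[[-0.114,0.39,0,0,0,0.009],[-0.114,0.39,0,0,0,0],[-0.114,0.39,0,0,0,0],[-0.114,0.39,0,0,0,0],[-0.113,0.391,0,0,0,0],[0,0,-0.15,0,0,0],[0,0,-0.15,0,0,0],[0,0,0,0,0,0],[0,0,0,0,0,0]]'
```

```text
clock: 38.78
ee_pos: [0.3909, 0.3194, 0.0287]
orientation: [0.981, 2.984, 0.001]
force: [-0.3, -0.5, 0.2]
grip_width: 0.0558
grasp_force: 0.0
```

```bash
python3 -m inch '[[0.002,-0.015,-0.12,0,0,0],[0,0,-0.12,0,0,0],[0,0,-0.107,0,0,0],[0,0,0,0,0,0],[0,0,0,0,0,0]]';python3 -m inch '[[0,0,0,0,0,0],[0,0,0,0,0,0],[0,0,0,0,0,0],[0,0,0,0,0,0]]' 0 40; python3 -m inch '[[0,0,0.1,0,0,0],[0,0,0.2,0,0,0],[0,0,0.2,0,0,0],[0,0,0,0,0,0],[0,0,0,0,0,0]]'; python3 - <<'E'
from meas import *
im,d=load('top','14');P=cloud('top',d)
for lo in(.045,.1,.125):
    m=(d>0)&(P[...,2]>lo)&(P[...,2]<.16);m[:155]=0;m[222:]=0;m[:,:148]=0;m[:,190:]=0
    print(lo,np.round(np.percentile(P[m],[1,50,99],axis=0)*1000),m.sum())
E
```

```text
clock: 39.4
ee_pos: [0.3918, 0.3168, -0.0234]
orientation: [0.981, 2.984, 0.001]
force: [0.5, -0.3, -0.4]
grip_width: 0.0557
grasp_force: 0.0
clock: 39.9
ee_pos: [0.392, 0.3168, -0.0232]
orientation: [0.981, 2.983, 0.002]
force: [-1.0, -0.6, 5.4]
grip_width: 0.0275
grasp_force: 40.6
clock: 40.52
ee_pos: [0.3908, 0.3163, 0.0507]
orientation: [-0.981, -2.984, 0.001]
force: [0.5, 0.0, -0.6]
grip_width: 0.0267
grasp_force: 39.9
0.045 [[547. 300.  49.]
 [603. 330.  93.]
 [673. 350. 149.]] 516
0.1 [[547. 320. 101.]
 [569. 334. 135.]
 [607. 351. 149.]] 243
0.125 [[546. 320. 126.]
 [562. 335. 140.]
 [580. 351. 149.]] 174
```

```bash
python3 -m inch '[[0.212,-0.151,0,0,0,-0.104],[0.212,-0.151,0,0,0,-0.104],[0.212,-0.151,0,0,0,-0.104],[0.212,-0.151,0,0,0,-0.104],[0.212,-0.15,0,0,0,-0.104],[0.215,-0.15,0,0,0,-0.104],[0,0,-0.1,0,0,0],[0,0,-0.1,0,0,0],[0,0,0,0,0,0],[0,0,0,0,0,0]]';python3 - <<'E'
from meas import *
s=telemetry.get_state();o=s['orientation'];print(s['ee_pos'],2*np.degrees(np.arctan2(o[1],o[0]))-90)
im,d=grab('scene','15');P=cloud('scene',d)
m=(d>0)&(np.hypot(P[...,0]-s['ee_pos'][0],P[...,1]-s['ee_pos'][1])<.035)&(P[...,2]<.073)&(P[...,2]>.052)
print(m.sum(),np.round(np.percentile(P[m],[2,50,98],axis=0)*1000))
E
```

```text
clock: 41.78
ee_pos: [0.5816, 0.1816, 0.0206]
orientation: [-2.268, -2.173, 0.001]
force: [0.3, -0.9, -0.2]
grip_width: 0.0272
grasp_force: 39.8
[0.58158633 0.18159023 0.02064389] -362.47294086824087
162 [[555. 163.  53.]
 [582. 171.  68.]
 [608. 196.  73.]]
```

```bash
python3 -m inch '[[0.007,-0.002,-0.06,0,0,0],[0,0,-0.05,0,0,0],[0,0,-0.033,0,0,0],[0,0,0,0,0,0],[0,0,0,0,0,0]]'; python3 -m inch '[[0,0,-0.01,0,0,0],[0,0,0,0,0,0]]';python3 -m inch '[[0,0,0,0,0,0],[0,0,0,0,0,0],[0,0,0,0,0,0],[0,0,0.1,0,0,0],[0,0,0.25,0,0,0],[-0.2,0,0.35,0,0,0],[-0.2,0,0.35,0,0,0],[0,0,0,0,0,0],[0,0,0,0,0,0],[0,0,0,0,0,0]]' 0.65; python3 - <<'E'
from meas import *
s=telemetry.get_state();print(s['ee_pos'])
for n in('scene','top'):
    im,d=grab(n,'16');P=cloud(n,d)
    for p in((.5765,.0312),(.5787,.0812),(.5808,.1312),(.583,.1812)):
        m=(np.hypot(P[...,0]-p[0],P[...,1]-p[1])<.023)&(P[...,2]>.036)&(P[...,2]<.06)
        if m.sum()>20:print(n,m.sum(),cv2.minAreaRect((P[m][:,:2]*1000).astype(np.float32)),np.percentile(P[m][:,2],[10,50,90]))
im,d=load('scene','16');cv2.imwrite('pics/c8.png',cv2.resize(im[150:330,180:420],None,fx=3.3,fy=3.3)[...,::-1])
E
```

```text
clock: 42.45
ee_pos: [0.5835, 0.1805, -0.0007]
orientation: [-2.271, -2.171, 0.0]
force: [-0.1, 0.1, -1.1]
grip_width: 0.0269
grasp_force: 39.9
clock: 42.7
ee_pos: [0.5836, 0.1806, -0.0008]
orientation: [2.27, 2.171, -0.0]
force: [-4.2, -0.9, 11.0]
grip_width: 0.027
grasp_force: 46.5
clock: 43.95
ee_pos: [0.523, 0.1803, 0.1543]
orientation: [-2.27, -2.17, 0.003]
force: [0.6, 0.6, 0.0]
grip_width: 0.0555
grasp_force: 0.0
[0.52301296 0.18033505 0.15427151]
scene 180 ((577.1919555664062, 30.38232421875), (39.601173400878906, 30.20977020263672), 87.98657989501953) [0.03944236 0.04700505 0.04929528]
scene 164 ((579.0059814453125, 80.56498718261719), (37.514442443847656, 29.661333084106445), 87.65387725830078) [0.04034368 0.04709549 0.04962581]
scene 160 ((581.3289794921875, 130.88082885742188), (38.73501205444336, 29.280441284179688), 89.71295166015625) [0.03915308 0.04691864 0.05004488]
scene 152 ((583.2711791992188, 182.11863708496094), (39.19281005859375, 30.036863327026367), 88.28507232666016) [0.03850756 0.04681179 0.04986771]
top 140 ((576.9390258789062, 30.317852020263672), (35.493988037109375, 24.938034057617188), 88.94593811035156) [0.04375216 0.04618534 0.0488992 ]
top 141 ((579.3753051757812, 80.68292999267578), (32.740726470947266, 27.818296432495117), 88.97130584716797) [0.04300255 0.04617443 0.04854218]
top 139 ((581.5090942382812, 131.05575561523438), (35.52677917480469, 24.858278274536133), 88.27694702148438) [0.04308325 0.04645214 0.04958955]
```

View pics/c8.png

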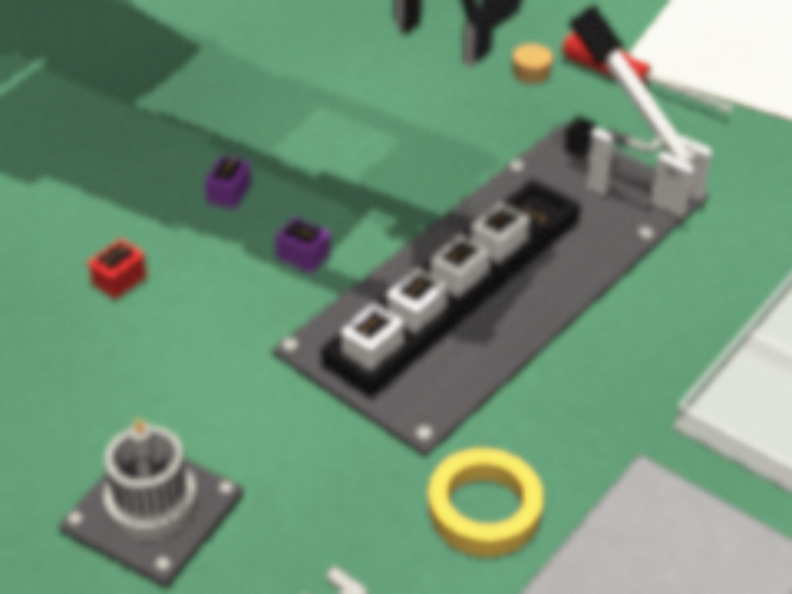

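All four modules are seated (tops at z 46 mm), the probe is in the tight chuck, and pocket 5 is empty. Before the lever, I'll check for a hidden fifth module and move above the paddle with the fingers shut.

```bash
python3 -m inch '[[0.05,0.26,0,0,0,0],[0.06,0.26,0,0,0,0],[0.06,0.26,0,0,0,0],[0.06,0.25,0,0,0,0],[0,0,0,0,0,0],[0,0,0,0,0,0],[0,0,0,0,0,0],[0,0,0,0,0,0]]' 0 30; python3 - <<'E'
from meas import *
s=telemetry.get_state();print(s['ee_pos']);c=s['ee_pos']
for t in('0','14'):print(t);blobs(t,(0,80,560,420),.02,.034,100)
im,d=grab('scene','17');P=cloud('scene',d)
for lo in(.100,.125):
    m=(d>0)&(abs(P[...,0]-.565)<.05)&(abs(P[...,1]-.335)<.04)&(P[...,2]>lo)&(P[...,2]<.152)
    print(np.round(np.percentile(P[m],[1,50,99],axis=0)*1000),m.sum())
m=(d>0)&(np.hypot(P[...,0]-c[0],P[...,1]-c[1])<.035)&(P[...,2]>.165)&(P[...,2]<.25);print(np.sort(P[m][:,2])[:6])
E
```

```text
clock: 45.05
ee_pos: [0.5582, 0.3341, 0.1556]
orientation: [2.272, 2.17, -0.0]
force: [-0.3, -0.1, -0.4]
grip_width: -0.0
grasp_force: 0.0
[0.5581797  0.33414512 0.15560668]
0
[475  98] 102 centre [ 861.3 -526.4] mean [ 862.8 -526.6] size [  4.7 110.8] longdir -0.2 z [20.8 26.5 33.8] [26. 27. 26.]
[515  98] 112 centre [ 861.  -641.6] mean [ 861.2 -641.6] size [  6.2 109.1] longdir -0.2 z [21.6 27.7 33.4] [ 3. 14. 39.]
[ 88 112] 4480 centre [840.5 557.9] mean [837.9 556.6] size [221.3 162. ] longdir 89.8 z [26.6 29.5 32.8] [104. 104.  99.]
[183 118] 121 centre [839.8 270.2] mean [819.6 294.3] size [122.1  97.6] longdir 1.0 z [21.4 23.6 27.5] [115. 128. 123.]
[503 183] 483 centre [ 619.6 -615.9] mean [ 621.6 -594.3] size [161.8  79.3] longdir 14.8 z [25.1 31.1 33.7] [151. 133.   3.]
[243 202] 1041 centre [581. 131.] mean [581.6 131.8] size [255.7  50.3] longdir 87.4 z [20.9 26.5 30.4] [27. 26. 26.]
[352 213] 108 centre [ 545.  -168.9] mean [ 545.5 -169.5] size [35. 37.] longdir -11.9 z [25.5 29.2 32.9] [61. 61. 60.]
[124 230] 209 centre [510.7 460.6] mean [509.8 459.7] size [83.2 22.3]
[... 1955 characters left out ...]
20.9 23.8 27.5] [161.  11.   6.]
[417 240] 586 centre [ 470.6 -351.4] mean [ 466.8 -348. ] size [ 47.4 114.9] longdir -17.0 z [25.3 28.9 32.6] [171. 176. 181.]
[176 273] 139 centre [391.2 317. ] mean [391.2 316.4] size [27.9 36.1] longdir -36.6 z [23.4 26.3 30.8] [101. 103. 104.]
[299 281] 127 centre [361.  -19.6] mean [362.3 -18.2] size [33.2 27.6] longdir 89.3 z [23.3 26.1 30.1] [71. 16. 13.]
[ 66 338] 763 centre [221.9 617.6] mean [222.  615.4] size [98.6 57.9] longdir 10.9 z [23.9 28.8 32.4] [16. 15. 15.]
[[547. 319. 101.]
 [571. 332. 131.]
 [607. 352. 149.]] 236
[[547. 319. 125.]
 [564. 331. 137.]
 [581. 352. 149.]] 152
[0.18580999 0.18784085 0.18829668 0.18933897 0.18960176 0.18964582]
```

No fifth module. Pressing the lever down along its arc.

```bash
python3 -m inch '[[0,0,-0.15,0,0,0],[0,0,-0.13,0,0,0],[-0.02,0,-0.057,0,0,0],[-0.02,0,-0.057,0,0,0],[-0.02,0,-0.057,0,0,0],[-0.02,0,-0.057,0,0,0],[-0.02,0,-0.057,0,0,0],[-0.015,0,-0.057,0,0,0]]'; python3 -m inch '[[-0.015,0,-0.057,0,0,0],[-0.01,0,-0.057,0,0,0],[-0.01,0,-0.057,0,0,0],[-0.01,0,-0.05,0,0,0],[0,0,0,0,0,0],[0,0,0,0,0,0]]'
```

```text
clock: 46.1
ee_pos: [0.5403, 0.335, 0.0614]
orientation: [-2.27, -2.171, 0.001]
force: [-0.5, 0.3, 1.1]
grip_width: -0.0
grasp_force: 0.4
clock: 46.85
ee_pos: [0.5343, 0.3352, 0.0293]
orientation: [2.27, 2.171, 0.0]
force: [-0.1, 0.0, 0.3]
grip_width: -0.0002
grasp_force: 0.0
```

Snapped away from the fingers, it seems. Retracting and checking.

```bash
python3 -m inch '[[0,0,0.2,0,0,0],[-0.1,0,0.35,0,0,0],[-0.3,0,0.35,0,0,0],[-0.4,0,0.1,0,0,0],[-0.2,0,0,0,0,0],[0,0,0,0,0,0],[0,0,0,0,0,0],[0,0,0,0,0,0]]'; python3 - <<'E'
from meas import *
s=telemetry.get_state();print(s['ee_pos'])
im,d=grab('scene','18');P=cloud('scene',d)
m=(d>0)&(abs(P[...,0]-.53)<.018)&(abs(P[...,1]-.336)<.013)&(P[...,2]>.03)&(P[...,2]<.16)
print('paddle z',np.round(np.percentile(P[m],[5,50,95],axis=0)*1000),m.sum())
for p in((.5765,.0312),(.5787,.0812),(.5808,.1312),(.583,.1812)):
    m=(np.hypot(P[...,0]-p[0],P[...,1]-p[1])<.023)&(P[...,2]>.036)&(P[...,2]<.06)
    print(m.sum(),np.percentile(P[m][:,2],[10,50,90]))
cv2.imwrite('pics/c9.png',cv2.resize(im[130:330,180:420],None,fx=3,fy=3)[...,::-1])
E
```

```text
clock: 47.85
ee_pos: [0.3894, 0.335, 0.1739]
orientation: [2.271, 2.17, 0.0]
force: [-0.2, -0.6, -0.9]
grip_width: -0.0002
grasp_force: 0.0
[0.38942622 0.33496828 0.17394304]
paddle z [[515. 323.  48.]
 [530. 332.  57.]
 [545. 348.  59.]] 88
180 [0.03993614 0.047488   0.04987053]
168 [0.03904554 0.04671087 0.04944877]
159 [0.03904114 0.04687841 0.04984899]
153 [0.03907526 0.0467784  0.04980027]
```

View pics/c9.png

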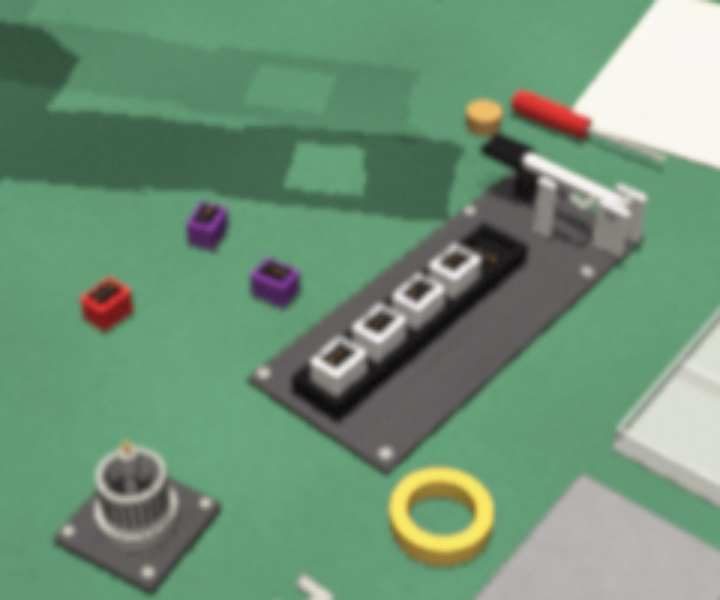

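The lever is down and level (paddle top at z 57 mm), all four modules are in the nest, the probe is in the chuck, and the arm is clear. Handing in.

```bash
python3 -c "
from plant import robot
print(robot.job_done())"
```

```text
the job is handed in; nothing more can be done
None
```

I handed the job in at about 48 s: the slim probe is upright in the tightened chuck, all four modules present are seated in pockets 1–4, and the lever stays down; the hand-in call gave no verdict.

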